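Pin the tilting stage and hold a sample slide flush on its face

ROBOT

A 7-joint arm with a two-finger parallel gripper is mounted at the origin on a cart in front of the work surface, level with it; the furniture and walls round the work are solid. World frame = base frame: x ahead of the robot, y to its left, z up, the work surface at z = 0. Lengths are in m, angles in rad, forces in N, time in s.
With the tool pointing down it reaches from about 0.425 to 0.925 m from the base axis. Payload 6.8 kg.
Tool frame: the origin (TCP) lies at the centre of the arm's flange, where the gripper is bolted on; the fingertips stand 182 mm ahead of it and the grasp point (between the pads) lies 163 mm ahead of it; y points along the fingers, x is the direction in which the jaws open and shut, and the axes are right-handed (so a half turn about y gives the same grasp; the last joint's range is limited). The gripper opens to 88 mm and grips with 3 to 60 N. Pads are 20 mm wide; open, the fingers measure 115 mm over their backs; the gripper's body (75 mm by 178 mm) begins 61 mm behind the grasp point.
Start: joints at [-1.365, 0.477, 0.022, 1.555, -0.011, 1.109, -0.083], TCP at [0.208, 0.642, 0.405] pointing down, gripper open.
Joint ranges: [-2.96, 2.96], [-0.34, 2.1], [-1.41, 1.46], [0.24, 2.44], [-1.37, 4.51], [0.17, 1.92], [-2.96, 2.96]. Speed limits (rad/s): [2.39, 2.39, 3.14, 3.14, 3.14, 3.14, 3.14].

INTERFACE

Orientations are given as a unit quaternion [x, y, z, w].
In Python, from station import manip, capture, camera_info, finish_job, spotter gives the robot as it stands.
- The arm moves only by the tool arm_command, never from a script. Its argument "commands" is a list of rows, each a list of 7 numbers: the shift along the tool's x, y, z in mm, then the turn, a rotation vector about the tool's x, y, z in units of 6 degrees (1.0 is 6 degrees), then the opening, from 0 (shut) to 1 (fully open). A call has 1 to 12 rows; each row is the pose to reach, as a shift and turn from the pose commanded when the call began, along the tool's axes at that moment; what a row does not reach only later rows make up. A row lasts 1/8 s, in which the tool goes at most 62.5 mm and 10.7 degrees, less where a joint would pass 70% of its speed; a pose out of reach is approached as far as the arm can. A call with a gripper value outside its range is refused whole. The fingers move at their own pace and stop on an object; "grip_force" is the grip in N (left out, the last holds). Time passes only in rows, so rows that repeat a pose let the fingers close. It gives the time, the measured TCP pose, the force and the opening at its end, in the units of the state.
- manip.get_obs(): the state, without advancing time (a new reading comes with each control period).
- capture(name): name is "scene" or "top" or "wrist"; returns the picture (400x640x3 uint8, red, green, blue); there is no depth.
- camera_info(name): a dict with "fx", "fy", "cx", "cy" (pixels), "extrinsics" (4x4, takes a point from camera to world coordinates). Camera axes: x right, y down, z forward; pixel columns grow to the right and rows downward; lengths in m; the calibration is good to about 2 mm. A picture is of the moment at which its call begins: read the wrist's pose just before it. camera_info takes no time and is no camera call; for the wrist camera it gives the pose at the moment of the call.
- finish_job(): hands the job in, once; it reports no verdict.
Trained networks look in the newest picture that a camera, given by its name, has taken for a name from the list of things; names that differ only in an ending like _2 or _b are one class to them, and where a whole thing is asked for, a point or a joint stands for the part that bears it (a point fixed in the world has none). Each returns a list of dicts, best first, with "score" (0 to 1); they miss things now and then, are a little off and sometimes report something else, mostly with a low value. They report only what shows in the picture. A call takes as long as a camera call.
- spotter.recognise(camera, name): "centre" ([x, y, z] in m, in the coordinates of the camera as it stood for that picture, good to about 4 mm: the middle of the surface that is visible of it).
The state is a dict: "time": time; "q": joint angles; "joint_velocities": joint speeds; "joint_torque": joint torques, N m; "eef_pos": TCP position; "tcp_rot": TCP orientation; "force": force on the tool from outside, world axes, zero at the start; "ft_torque": the same for the moment, N m; "opening": finger opening in m.
Only numpy, scipy, OpenCV 4.12 (cv2) and the standard library are available. Lean on these libraries where they do the work, as an engineer would, in place of code of your own. Each camera call takes 0.05 s, during which the arm holds its last target.

TASK

Take the red-headed pin out of its wooden block and push it down through the fork and the lug of the blue-carriage tilting stage until its head is fully home, so that the carriage can no longer give way. Only then pick up the sample slide by its black grip, tilt it to the slope of the white stage face and press it gently flush and centred inside the outline marked there, long side running up the slope. Finish while still gripping the slide and pressing it against the face: do not let go; leave the weight, the dropper bottle and the stopper undisturbed.

Things in the scene. Friction and masses are not known exactly. Their poses are not given: they have to be found in the camera images.
- pin: Loose 45 g steel pin with red head, upright in the middle of a fixed wooden block (44 x 44 x 34 mm high). Origin on its axis at the underside of the flange (block top); z up to the head. Below: shank 10 mm diameter, 28 mm long, tapered tip. Above: flange 23 mm diameter, 5 mm high, then a round knob 16 mm diameter up to 36 mm above the origin; grip the knob.
- fork_mouth (a point): Centre of the pin hole on the top face of the aluminium fork, 34 mm above the table, at the low end of the fixed tilt fixture. z up; x level, from fork to stage. Vertical chamfered hole, 14 mm diameter, through upper leaf, carriage lug and lower leaf, 30 mm deep: the pin's flange comes to lie on the fork. Nothing within 30 mm is higher than the fork.
- slide: Loose 50 g sample slide in dark frame, 76 x 26 x 6 mm, lying flat on the table. Origin: centre of its underside (the face to lay on the stage); x along the 76 mm, y along the 26 mm, z up. In the middle stands a black grip, 24 mm along x, 12 mm along y, from 6 to 40 mm above the origin; pinch it across its 12 mm. Either end may point up the slope.
- stage_face (a point): Centre of the white sloped face, 92 mm up the slope, 52 mm across, black 80 x 31 mm outline round the slide's place; about 65 mm above the table, about 74 mm beyond the hole. z: outward normal, leaning over the fork; x: up the slope; y: level. Nothing beside it rises above its plane. Its carriage gives way when pushed, up to 30 mm, but only 4 mm once pinned.
- stage (a joint): Tilt of the stage face from level, rad; anywhere from 0.25 to 0.45 at the start. A stiff friction hinge (0.8 N m) 12 mm below the centre of the face: it keeps its tilt under a gentle push.
- carriage (a joint): Shift of the carriage along the fixture away from the fork, m; 0 where lug and fork holes are in line (the start), sprung towards 0.
- cal_weight: Small shiny calibration weight, 19 mm diameter, 26 mm high, standing loose. Origin at the centre of its underside. Leave it alone.
- dropper_bottle: Small dropper bottle, 22 mm diameter, 52 mm high, standing loose. Origin at the centre of its underside. Leave it alone.
- stopper: Black rubber stopper, 26 mm diameter, 26 mm high, standing loose. Origin at the centre of its underside. Leave it alone.
- microscope_top (a point): Obstacle: point 0.35 m above the table over the middle of a fixed microscope (about 0.21 m in x, 0.16 m in y) that stands between the robot and the pin: lift over it. A wall stands about 0.13 m beyond and left of the pin, a rack of glass tubes (0.2 m and taller) about 0.12 m behind it. Scale with upright lid (0.13 m) 0.13 m right of the microscope; blue board 26 mm high.

How it is judged:
By the outcome, as a careful person would: the job done as asked, in the order asked, and still so for the second after the job is handed in, while the arm keeps its last pose, push and grip.
It also fails if it takes over 72 s, if anything falls off the work surface, if the arm or the gripper's body presses on something with over 40 N, if the wrist force passes 120 N, or if a joint passes its speed limit or range.

## Working session

There is one attempt and no reset: what is moved stays moved. The work goes in short steps, Python scripts to look and compute and a tool call to move; the robot and the scene stay as the last step left them, time stands still between calls to the robot, and variables do not carry over. Pictures are saved under pics/ and viewed, and the job is handed in when it is done.

Besides the shell and the picture viewer there is one more tool, called by a JSON object that holds its "name" and its "arguments", one argument or row to a line. arm_command: Moves the arm, as the interface text tells. Its arguments: {"type":"object","properties":{"commands":{"type":"array"},"grip_force":{"type":"number"}},"required":["commands"]}

```bash
mkdir -p pics; ls
cat > h.py <<'E'
import numpy as np, cv2
from scipy.spatial.transform import Rotation as R
from station import manip, capture, camera_info, finish_job, spotter
def snap(c,fn):
    im=capture(c); cv2.imwrite('pics/'+fn,cv2.cvtColor(im,cv2.COLOR_RGB2BGR)); return im
def w(c,p,E=None):
    E=np.array(camera_info(c)['extrinsics']) if E is None else E
    return E[:3,:3]@np.array(p)+E[:3,3]
def ray(c,u,v,z,I=None):
    I=I or camera_info(c);E=np.array(I['extrinsics'])
    d=E[:3,:3]@np.array([(u-I['cx'])/I['fx'],(v-I['cy'])/I['fy'],1.])
    o=E[:3,3]; return o+d*(z-o[2])/d[2]
def proj(c,P,I=None):
    I=I or camera_info(c);E=np.array(I['extrinsics'])
    q=E[:3,:3].T@(np.array(P)-E[:3,3]); return [q[0]/q[2]*I['fx']+I['cx'],q[1]/q[2]*I['fy']+I['cy']]
def move(pos,quat_R):
    o=manip.get_obs();p=np.array(o['eef_pos']);r=R.from_quat(o['tcp_rot'])
    print('shift mm',np.round(r.inv().apply(np.array(pos)-p)*1000,1),'turn',np.round(np.degrees((r.inv()*quat_R).as_rotvec())/6,3))
E
python3 - <<'E'
from h import *
np.set_printoptions(precision=4,suppress=True)
o=manip.get_obs();print(o)
for c in ['scene','top','wrist']:
    snap(c,c+'0.png');I=camera_info(c);print(c,I['fx'],I['cx'],I['cy'],np.array(I['extrinsics']))
E
```

```text
pics
{'time': 0.0, 'q': array([-1.3651,  0.4778,  0.0223,  1.5564, -0.0115,  1.1093, -0.0831]), 'joint_velocities': array([-0.0008, -0.0005,  0.0005,  0.0017, -0.0011,  0.0012, -0.0003]), 'joint_torque': array([ -0.0005, -58.2842,   1.534 , -27.2617,  -0.0545,   0.0167,
         0.0002]), 'eef_pos': array([0.2082, 0.6418, 0.4037]), 'tcp_rot': array([ 0.5724,  0.4153, -0.4162, -0.5716]), 'force': array([ 0.2453,  0.2484, -0.0366]), 'ft_torque': array([ 0.0105,  0.0054, -0.0344]), 'opening': 0.08800670880449939}
scene 500.18636033056225 320.15834778400483 205.52090513153917 [[-0.7817 -0.4715  0.4083  0.1052]
 [-0.6236  0.5793 -0.5249  0.4377]
 [ 0.011  -0.665  -0.7468  1.0815]
 [ 0.      0.      0.      1.    ]]
top 374.5564967876662 323.1325746576554 196.92620979685597 [[ 0.0012 -0.9957  0.0929  0.4973]
 [-0.9998  0.0007  0.0205 -0.1871]
 [-0.0205 -0.0929 -0.9955  1.1461]
 [ 0.      0.      0.      1.    ]]
wrist 297.7504710145338 317.2512955746247 203.3300367715172 [[ 0.3096  0.9218  0.2333  0.1439]
 [ 0.9509 -0.2997 -0.0777  0.6636]
 [-0.0017  0.2459 -0.9693  0.3839]
 [ 0.      0.      0.      1.    ]]
```

View pics/scene0.png

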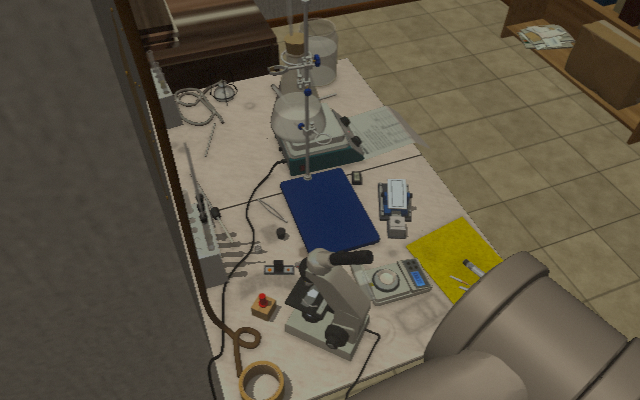

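View pics/top0.png

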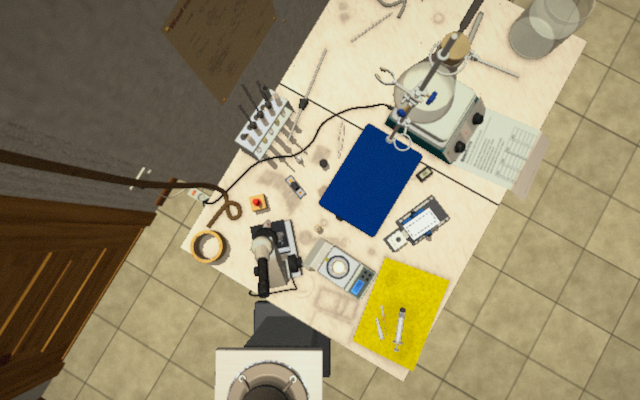

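View pics/wrist0.png

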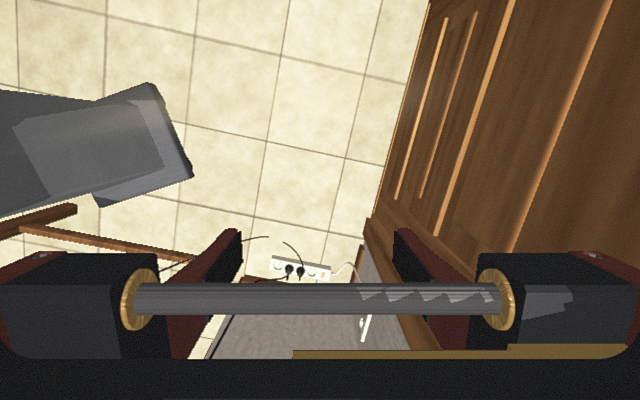

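Run:
```python
from h import *
np.set_printoptions(precision=4,suppress=True)
for c in ['scene','top']:
  I=camera_info(c)
  for n in ['pin','fork_mouth','slide','stage_face','stage','microscope_top','cal_weight','dropper_bottle','stopper']:
    for d in spotter.recognise(c,n)[:2]:
        P=w(c,d['centre']);print(c,n,round(d['score'],2),P,np.round(proj(c,P)))
```

```text
scene fork_mouth 0.85 [ 0.5111 -0.4293  0.0369] [396. 206.]
scene slide 0.68 [ 0.5202 -0.445   0.0706] [398. 193.]
scene slide 0.57 [ 0.6383 -0.0741  0.0068] [278. 270.]
scene stage_face 0.76 [ 0.517  -0.4437  0.0729] [398. 193.]
scene stage 0.89 [ 0.5178 -0.4427  0.0682] [398. 194.]Traceback (most recent call last):
  File "<stdin>", line 6, in <module>
ValueError: it knows: cal_weight, carriage, dropper_bottle, fork_mouth, pin, slide, stage, stage_face, stopper
```

The scene image shows the pin in its block near (263,300), the slide at (279,268), the fixture at (397,205), and the microscope at (330,310). The top image shows the pin at (258,202), the slide at (295,186), the fixture at (415,222), and a dark object at (324,163).

Run:
```python
from h import *
np.set_printoptions(precision=4,suppress=True)
for c in ['top']:
  for n in ['pin','slide','fork_mouth','stage_face','cal_weight','dropper_bottle','stopper']:
    for d in spotter.recognise(c,n)[:2]:
        P=w(c,d['centre']);print(c,n,round(d['score'],2),P,np.round(proj(c,P)))
print('pin top', ray('top',258,202,.07), ray('scene',263,297,.07),'slide',ray('top',295,186,.006))
print('micro',ray('top',263,245,.3),ray('top',262,290,.3),proj('top',[0,0,0]))
print(manip.get_obs()['time'])
for c,b in [('top',(215,140,465,290)),('scene',(225,150,445,340))]:
    im=cv2.imread(f'pics/{c}0.png')[b[1]:b[3],b[0]:b[2]];cv2.imwrite(f'pics/{c}0c.png',cv2.resize(im,None,fx=3,fy=3,interpolation=cv2.INTER_CUBIC))
```

```text
top pin 0.43 [0.5857 0.0293 0.0617] [257. 201.]
top slide 0.71 [ 0.632  -0.081   0.0039] [296. 188.]
top fork_mouth 0.58 [ 0.523  -0.4452  0.0319] [418. 223.]
top stage_face 0.93 [ 0.5226 -0.4425  0.0662] [420. 223.]
top dropper_bottle 0.49 [ 0.511  -0.1496  0.0263] [318. 227.]
top stopper 0.47 [ 0.7103 -0.1654  0.0292] [324. 161.]
pin top [0.5831 0.0235 0.07  ] [0.5838 0.0332 0.07  ] slide [ 0.6374 -0.0772  0.006 ]
micro [ 0.4677 -0.0345  0.3   ] [ 0.3684 -0.0339  0.3   ] [np.float64(267.13950205320725), np.float64(402.10620767050216)]
0.75
```

View pics/top0c.png

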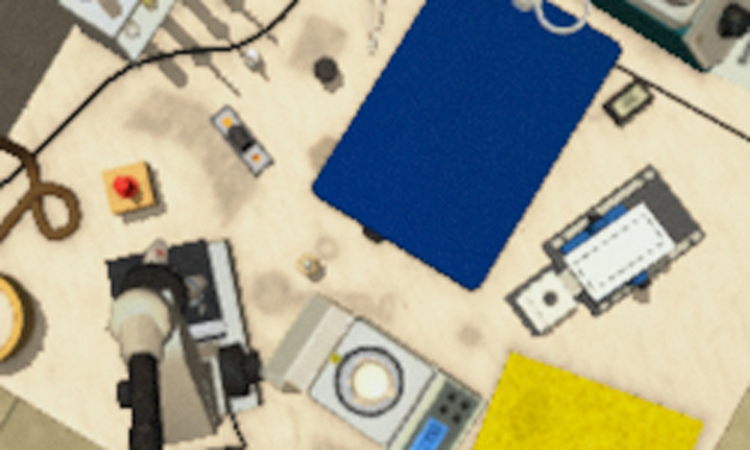

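View pics/scene0c.png

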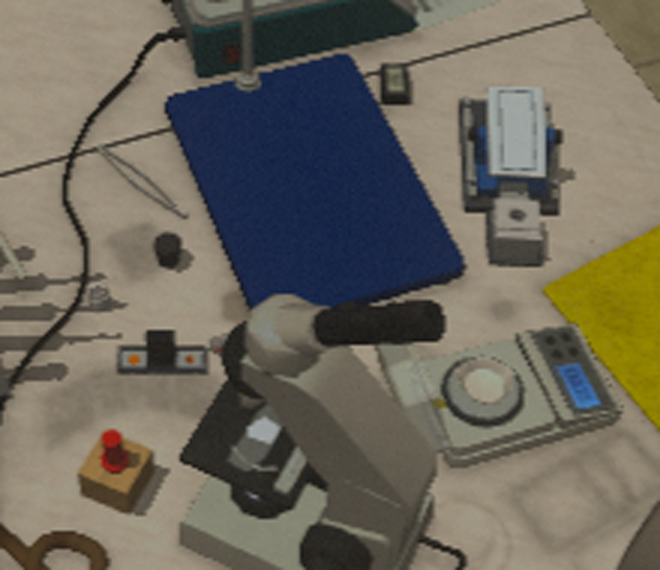

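Run:
```python
from h import *
np.set_printoptions(precision=4,suppress=True)
for p in [(185,245),(235,165),(280,85),(330,0),(170,190)]: print(p,ray('top',*p,0))
print('armproj',proj('top',[.208,.642,.4]),proj('scene',[.208,.642,.4]))
def tri(a,b):
    A=[];B=[]
    for c,(u,v) in (('top',a),('scene',b)):
        I=camera_info(c);E=np.array(I['extrinsics']);d=E[:3,:3]@np.array([(u-I['cx'])/I['fx'],(v-I['cy'])/I['fy'],1.]);d/=np.linalg.norm(d)
        M=np.eye(3)-np.outer(d,d);A.append(M);B.append(M@E[:3,3])
    return np.linalg.solve(sum(A),sum(B))
t=lambda x,y:(x/3+215-.33,y/3+140-.33); s=lambda x,y:(x/3+225-.33,y/3+150-.33)
print('fork',tri(t(549,298),s(517,215)), ray('top',*t(549,298),.034),ray('scene',*s(517,215),.034))
print('face',tri(t(618,255),s(518,133)))
print('knob',tri(t(124,185),s(111,437)))
print('slide',ray('top',*t(240,141),.006),ray('scene',*s(163,360),.006))
print('stopper',tri(t(325,69),s(167,235)))
o=manip.get_obs();print(R.from_quat(o['tcp_rot']).as_matrix())
```

```text
(185, 245) [0.4568 0.2591 0.    ]
(235, 165) [0.7043 0.1111 0.    ]
(280, 85) [ 0.9606 -0.0264  0.    ]
(330, 0) [ 1.2433 -0.1849  0.    ]
(170, 190) [0.6262 0.3121 0.    ]
armproj [np.float64(-92.94139766446858), np.float64(379.8803334315811)] [np.float64(77.51925316757274), np.float64(795.2279924025931)]
fork [ 0.477  -0.3825  0.0387] [ 0.4767 -0.3835  0.034 ] [ 0.479 -0.386  0.034]
face [ 0.5188 -0.443   0.0692]
knob [0.5871 0.0307 0.0699]
slide [ 0.6354 -0.0762  0.006 ] [ 0.6374 -0.0779  0.006 ]
stopper [ 0.7042 -0.1631  0.0428]
[[ 0.3087  0.     -0.9512]
 [ 0.9512  0.0001  0.3087]
 [ 0.0001 -1.     -0.    ]]
```

Run:
```python
import cv2
im=cv2.imread('pics/top0.png')[100:400,0:270];cv2.imwrite('pics/tl.png',cv2.resize(im,None,fx=2.6,fy=2,interpolation=cv2.INTER_CUBIC))
im=cv2.imread('pics/scene0.png')[0:400,0:300];cv2.imwrite('pics/sl.png',cv2.resize(im,None,fx=2,fy=1.5,interpolation=cv2.INTER_CUBIC))
```

```text
(no output)
```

View pics/tl.png

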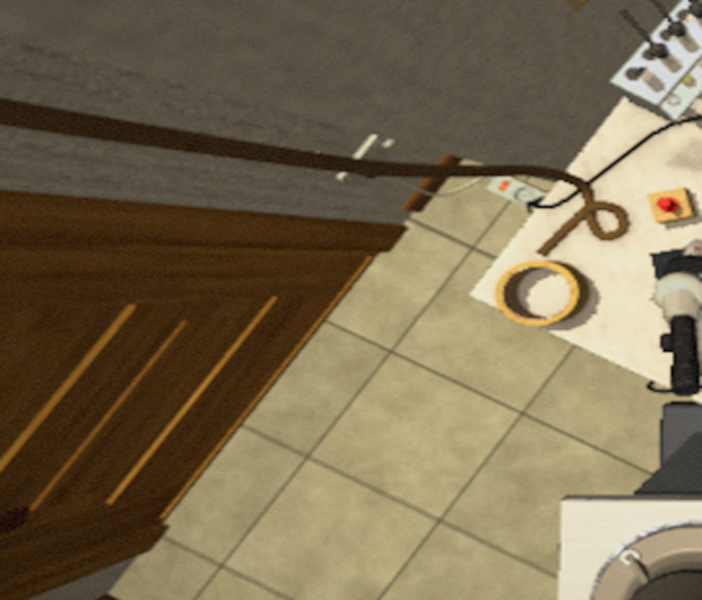

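View pics/sl.png

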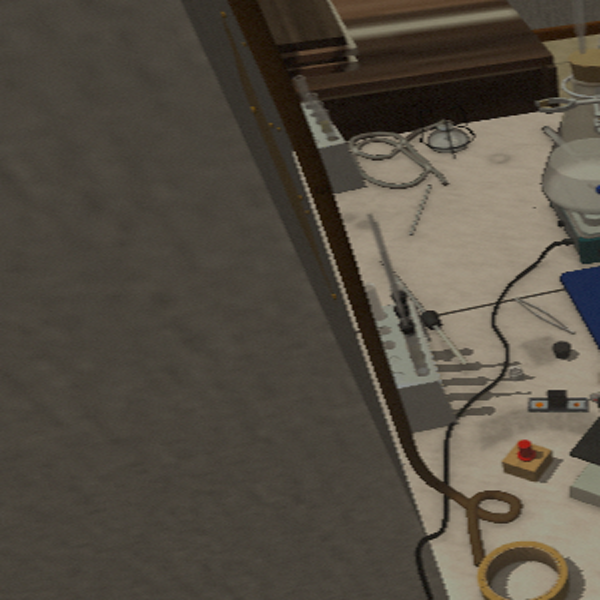

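Run:
```python
from h import *
np.set_printoptions(precision=3,suppress=True)
n=np.array([.514,.858,0])
for z in (-.6,-.75,-.9):
  for p in [(155,213),(143,228),(62,360),(165,190),(190,165)]:
    P=ray('top',*p,z);print(z,p,P,P@n)
I=camera_info('wrist')
for z in (-.75,0,.3):
  for p in [(365,220),(245,265),(333,270),(205,358),(390,358),(205,310)]: print(z,p,ray('wrist',*p,z),ray('wrist',*p,z)@n)
```

```text
-0.6 (155, 213) [ 0.585  0.64  -0.6  ] 0.8500555828769116
-0.6 (143, 228) [ 0.514  0.694 -0.6  ] 0.8600166531714943
-0.6 (62, 360) [-0.086  1.04  -0.6  ] 0.8477549671240016
-0.6 (165, 190) [ 0.694  0.597 -0.6  ] 0.8690805225070604
-0.6 (190, 165) [ 0.813  0.482 -0.6  ] 0.8317587006447326
-0.75 (155, 213) [ 0.592  0.711 -0.75 ] 0.9149168784142205
-0.75 (143, 228) [ 0.516  0.77  -0.75 ] 0.9257336859749046
-0.75 (62, 360) [-0.136  1.145 -0.75 ] 0.9124186209846108
-0.75 (165, 190) [ 0.711  0.665 -0.75 ] 0.9355762156889377
-0.75 (190, 165) [ 0.84  0.54 -0.75] 0.8950481446122298
-0.9 (155, 213) [ 0.6    0.783 -0.9  ] 0.9797781739515293
-0.9 (143, 228) [ 0.517  0.846 -0.9  ] 0.9914507187783146
-0.9 (62, 360) [-0.187  1.251 -0.9  ] 0.9770822748452199
-0.9 (165, 190) [ 0.727  0.732 -0.9  ] 1.0020719088708148
-0.9 (190, 165) [ 0.867  0.597 -0.9  ] 0.9583375885797272
-0.75 (365, 220) [ 0.542  0.734 -0.75 ] 0.9083497494548561
-0.75 (245, 265) [ 0.576  0.208 -0.75 ] 0.47398370860543926
-0.75 (333, 270) [ 0.71   0.548 -0.75 ] 0.835352647540419
-0.75 (205, 358) [ 0.947 -0.133 -0.75 ] 0.37299726712226344
-0.75 (390, 358) [ 1.206  0.664 -0.75 ] 1.1896764998953377
-0.75 (205, 310) [ 0.72  -0.035 -0.75 ] 0.34025873843058907
0 (365, 220) [0.279 0.688 0.   ] 0.7333419671448875
0 (245, 265) [0.29  0.509 0.   ] 0.5860830037289507
0 (333, 270) [0.336 0.625 0.   ] 0.7085944580181001
0 (205, 358) [0.416 0.394 0.   ] 0.5518465365714456
0 (390, 358) [0.504 0.664 0.   ] 0.8287174840016512
0 (205, 310) [0.339 0.427 0.   ] 0.540747506386049
0.3 (365, 220) [0.174 0.669 0.3  ] 0.6633388542209
0.3 (245, 265) [0.176 0.63  0.3  ] 0.6309227217783553
0.3 (333, 270) [0.186 0.655 0.3  ] 0.6578911822091724
0.3 (205, 358) [0.204 0.604 0.3  ] 0.6233862443511183
0.3 (390, 358) [0.223 0.664 0.3  ] 0.6843338776441766
0.3 (205, 310) [0.187 0.612 0.3  ] 0.6209430135682329
```

```bash
cat >> h.py <<'E'
def down(yaw): # tool y down, tool z at yaw(deg)
    a=np.radians(yaw);z=np.array([np.cos(a),np.sin(a),0]);y=np.array([0,0,-1.]);return R.from_matrix(np.c_[np.cross(y,z),y,z])
E
python3 - <<'E'
from h import *
np.set_printoptions(precision=3,suppress=True)
move([.5,.1,.55],down(0)); move([.3,.4,.5],down(90))
print(ray('top',251,226,.1),ray('top',258,245,.1),ray('top',300,220,.03))
for p in [(235,138),(262,160),(290,125),(270,90)]: print(ray('top',*p,.1))
E
```

```text
shift mm [-425.6 -145.3 -444.7] turn [-0.001 27.004  0.   ]
shift mm [-201.9  -95.3 -161.9] turn [-0.    12.004  0.001]
[0.513 0.036 0.1  ] [0.461 0.016 0.1  ] [ 0.532 -0.095  0.03 ]
[0.764 0.087 0.1  ]
[0.7   0.008 0.1  ]
[ 0.802 -0.07   0.1  ]
[ 0.905 -0.012  0.1  ]
```

{"name": "arm_command", "arguments": {
  "commands": [
    [-35, -12, -37, 0, 1.7, 0, 1],
    [-71, -24, -74, 0, 3.4, 0, 1],
    [-106, -36, -111, 0, 5.1, 0, 1],
    [-142, -48, -148, 0, 6.8, 0, 1],
    [-177, -60, -185, 0, 8.5, 0, 1],
    [-213, -72, -222, 0, 10.2, 0, 1],
    [-248, -85, -259, 0, 11.9, 0, 1],
    [-284, -97, -296, 0, 13.6, 0, 1],
    [-319, -109, -333, 0, 15.3, 0, 1],
    [-355, -121, -370, 0, 17, 0, 1],
    [-390, -133, -407, 0, 18.7, 0, 1],
    [-425, -145, -444, 0, 20.4, 0, 1]
  ]
}}

```text
time: 2.25
eef_pos: [0.4999, 0.099, 0.5504]
tcp_rot: [-0.639, 0.303, -0.303, 0.639]
force: [0.4, 1.0, 0.5]
opening: 0.0879
```

Run:
```python
from h import *
np.set_printoptions(precision=3,suppress=True)
print(manip.get_obs()['q'])
move([.53,.06,.5],down(10))
```

```text
[-0.908  0.079  0.642  1.775 -0.05   1.303 -1.139]
shift mm [49.3 50.4 -1.5] turn [-0.01   4.882 -0.005]
```

{"name": "arm_command", "arguments": {
  "commands": [
    [16, 17, 0, 0, 1.6, 0, 1],
    [33, 34, 0, 0, 3.2, 0, 1],
    [49, 50, 0, 0, 4.9, 0, 1],
    [49, 50, 0, 0, 4.9, 0, 1]
  ]
}}

```text
time: 2.75
eef_pos: [0.5307, 0.0622, 0.4988]
tcp_rot: [0.543, -0.454, 0.453, -0.542]
force: [0.0, 0.1, 0.0]
opening: 0.0877
```

Run:
```python
from h import *
np.set_printoptions(precision=4,suppress=True)
print(manip.get_obs()['q'],manip.get_obs()['eef_pos'])
I=camera_info('wrist');snap('wrist','w1.png');E=np.array(I['extrinsics'])
for n in ['pin','slide']:
    for d in spotter.recognise('wrist',n)[:2]:
        P=w('wrist',d['centre'],E);print(n,round(d['score'],2),P,np.round(proj('wrist',P,I)))
```

```text
[-0.855   0.1836  0.7271  1.8063 -0.1293  1.2022 -1.4822] [0.5307 0.0622 0.4988]
pin 0.62 [0.5869 0.0387 0.0683] [342. 139.]
slide 0.71 [ 0.705  -0.1564  0.0301] [493.  78.]
slide 0.66 [ 0.6418 -0.0691  0.0066] [416. 113.]
```

View pics/w1.png

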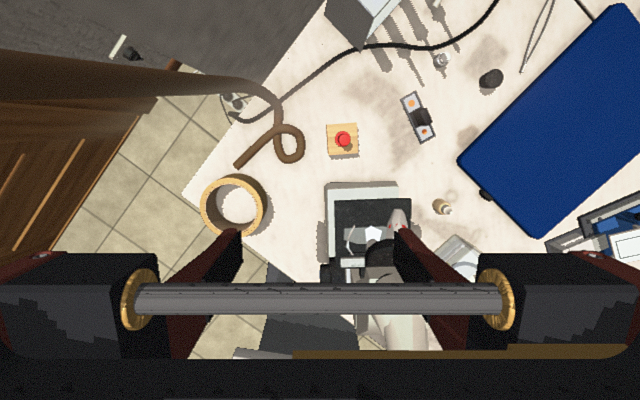

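The wrist view shows the red knob at (343,139), the slide at (418,117), the dropper at (440,205), the stopper at (490,77) and the shiny weight at (441,60).

```bash
cat >> h.py <<'E'
def blob(im,lo,hi,roi=None):
    hsv=cv2.cvtColor(im,cv2.COLOR_RGB2HSV)
    if lo[0]>hi[0]: m=cv2.inRange(hsv,(0,)+lo[1:],hi)|cv2.inRange(hsv,lo,(180,)+hi[1:])
    else: m=cv2.inRange(hsv,lo,hi)
    n,l,s,c=cv2.connectedComponentsWithStats(m)
    r=[(s[i],c[i]) for i in range(1,n) if roi is None or (roi[0]<c[i][0]<roi[2] and roi[1]<c[i][1]<roi[3])]
    return sorted(r,key=lambda t:-t[0][4])[:3]
E
python3 - <<'E'
from h import *
np.set_printoptions(precision=4,suppress=True)
im=cv2.cvtColor(cv2.imread('pics/w1.png'),cv2.COLOR_BGR2RGB)
for b in blob(im,(172,150,80),(6,255,255),(310,110,380,170)): print(b)
for c in ('top','scene'):
  im2=cv2.cvtColor(cv2.imread(f'pics/{c}0.png'),cv2.COLOR_BGR2RGB)
  for b in blob(im2,(172,150,80),(6,255,255),(220,150,300,320))[:1]: print(c,b,ray(c,*b[1],.06))
for u,v in [(343,139)]:
  for z in (.034,.055,.07): print(z,ray('wrist',u,v,z))
E
```

```text
(array([335, 131,  15,  16, 184], dtype=int32), array([342.1793, 138.5815]))
top (array([253, 199,   8,   7,  41], dtype=int32), array([256.4146, 201.7561])) [0.5846 0.0301 0.06  ]
scene (array([259, 293,   9,  14,  60], dtype=int32), array([262.15  , 299.9167])) [0.5847 0.0362 0.06  ]
0.034 [0.5869 0.0371 0.034 ]
0.055 [0.5873 0.0389 0.055 ]
0.07 [0.5876 0.0403 0.07  ]
```

Run:
```python
from h import *
move([.586,.036,.33],down(10))
```

```text
shift mm [ 37.3 170.3  49.3] turn [-0.007  0.073 -0.006]
```

{"name": "arm_command", "arguments": {
  "commands": [
    [20, 10, 26, 0, 0, 0, 1],
    [37, 30, 49, 0, 0, 0, 1],
    [37, 80, 49, 0, 0, 0, 1],
    [37, 130, 49, 0, 0, 0, 1],
    [37, 170, 49, 0, 0, 0, 1],
    [37, 170, 49, 0, 0, 0, 1]
  ]
}}

```text
time: 3.65
eef_pos: [0.5845, 0.0364, 0.3279]
tcp_rot: [0.544, -0.454, 0.451, -0.542]
force: [-0.3, 0.2, 0.9]
opening: 0.0876
```

Run:
```python
from h import *
np.set_printoptions(precision=4,suppress=True)
o=manip.get_obs();print(o['time'],o['q'],o['eef_pos'],o['force'])
I=camera_info('wrist');im=snap('wrist','w2.png');E=np.array(I['extrinsics'])
r=R.from_quat(o['tcp_rot']);g=o['eef_pos']+r.apply([0,.163,0])
print('grasp px',proj('wrist',g,I),'at .07',proj('wrist',[g[0],g[1],.07],I),proj('wrist',[g[0],g[1],.034],I))
for b in blob(im,(172,150,80),(6,255,255),(200,50,440,300)): print(b,[ray('wrist',*b[1],z,I) for z in (.034,.06,.07)])
```

```text
3.65 [-0.6555  0.4846  0.6488  1.8785 -0.3661  0.9045 -1.2198] [0.5845 0.0364 0.3279] [-0.2597  0.2413  0.9393]
grasp px [np.float64(319.8355776121734), np.float64(258.9039866278438)] at .07 [np.float64(318.884778639398), np.float64(209.53242867394113)] [np.float64(318.68638225966816), np.float64(199.23042095186236)]
(array([308, 186,  24,  30, 534], dtype=int32), array([319.2622, 199.8127])) [array([0.5833, 0.0357, 0.034 ]), array([0.5895, 0.037 , 0.06  ]), array([0.5919, 0.0375, 0.07  ])]
```

View pics/w2.png

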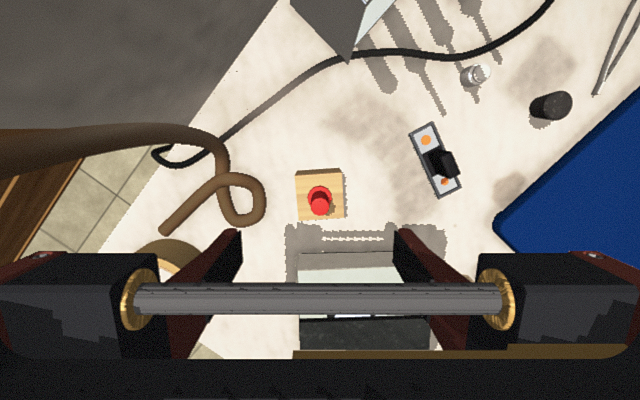

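Run:
```python
from h import *
np.set_printoptions(precision=4,suppress=True)
o=manip.get_obs();r=R.from_quat(o['tcp_rot']);g=o['eef_pos']+r.apply([0,.163,0]);print(g,r.apply([0,1,0]))
I=camera_info('wrist')
def box(x,y):
    P=[]
    for rad,z in((.0115,.034),(.0115,.039),(.008,.045),(.008,.069)):
        for a in np.linspace(0,6.28,40): P.append(proj('wrist',[x+rad*np.cos(a),y+rad*np.sin(a),z],I))
    P=np.array(P);return np.r_[P.min(0),P.max(0)]
for x in(.582,.585,.588): print(x,box(x,.0365))
```

```text
[0.5853 0.036  0.1669] [-0.0011  0.0001 -1.    ]
0.582 [305.276  190.7028 329.7294 221.6887]
0.585 [305.8168 187.6382 330.3337 218.3594]
0.588 [306.3604 184.5577 330.9413 215.0108]
```

Run:
```python
from h import *
move([.587,.035,.223],down(10))
```

```text
shift mm [  1.3 106.9   1.4] turn [ 0.01   0.058 -0.003]
```

{"name": "arm_command", "arguments": {
  "commands": [
    [1, 40, 1, 0, 0, 0, 1],
    [1, 80, 1, 0, 0, 0, 0.6],
    [1, 95, 1, 0, 0, 0, 0.45],
    [1, 107, 1.5, 0, 0, 0, 0.45],
    [1, 107, 1.5, 0, 0, 0, 0.45]
  ],
  "grip_force": 25
}}

```text
time: 4.32
eef_pos: [0.5877, 0.0347, 0.2234]
tcp_rot: [-0.542, 0.453, -0.454, 0.543]
force: [0.2, 0.7, -0.3]
opening: 0.0513
```

Run:
```python
from h import *
np.set_printoptions(precision=4,suppress=True)
o=manip.get_obs();print(o['q'],o['eef_pos'],o['force'])
snap('wrist','w3.png')
```

```text
[-0.5683  0.6309  0.5451  1.9295 -0.4869  0.7131 -1.1245] [0.5877 0.0347 0.2234] [ 0.1793  0.7401 -0.322 ]
```

View pics/w3.png

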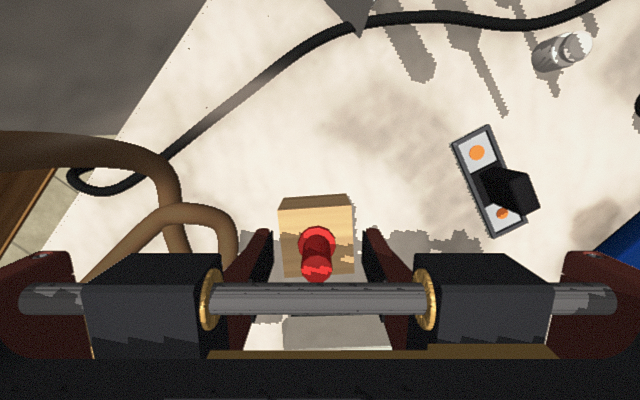

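Run:
```python
from h import *
np.set_printoptions(precision=2,suppress=True)
o=manip.get_obs();I=camera_info('wrist')
im=cv2.cvtColor(cv2.imread('pics/w3.png'),cv2.COLOR_BGR2RGB)
print(blob(im,(172,150,80),(6,255,255),(250,200,400,300)))
def box(x,y):
    P=[]
    for rad,z in((.0115,.034),(.0115,.039),(.008,.045),(.008,.069)):
        for a in np.linspace(0,6.28,40): P.append(proj('wrist',[x+rad*np.cos(a),y+rad*np.sin(a),z],I))
    P=np.array(P);return np.r_[P.min(0),P.max(0)]
for x in(.585,.588,.591): print(x,box(x,.0347))
```

```text
[(array([ 298,  226,   38,   57, 1641], dtype=int32), array([316.17, 253.26]))]
0.585 [299.15 226.81 337.85 286.04]
0.588 [299.97 222.11 338.83 280.71]
0.591 [300.8  217.38 339.82 275.33]
```

{"name": "arm_command", "arguments": {
  "commands": [
    [0, 0, -1, 0, 0, 0, 0.1],
    [0, 0, -1, 0, 0, 0, 0.1],
    [0, 0, -1, 0, 0, 0, 0.1],
    [0, 0, -1, 0, 0, 0, 0.1],
    [0, 0, -1, 0, 0, 0, 0.1]
  ],
  "grip_force": 30
}}

```text
time: 5.0
eef_pos: [0.5863, 0.0344, 0.2229]
tcp_rot: [-0.542, 0.453, -0.454, 0.543]
force: [-0.6, 1.5, 4.5]
opening: 0.0152
```

{"name": "arm_command", "arguments": {
  "commands": [
    [0, -20, 0, 0, 0, 0, 0.1],
    [0, -60, 0, 0, 0, 0, 0.1],
    [0, -110, 0, 0, 0, 0, 0.1],
    [0, -165, 0, 0, 0, 0, 0.1],
    [0, -220, 0, 0, 0, 0, 0.1],
    [0, -275, 0, 0, 0, 0, 0.1],
    [0, -320, 0, 0, 0, 0, 0.1],
    [0, -350, 0, 0, 0, 0, 0.1],
    [0, -350, 0, 0, 0, 0, 0.1]
  ]
}}

```text
time: 6.12
eef_pos: [0.586, 0.0334, 0.5756]
tcp_rot: [-0.541, 0.453, -0.455, 0.544]
force: [1.0, 0.2, -1.1]
opening: 0.0151
```

Run:
```python
from h import *
np.set_printoptions(precision=4,suppress=True)
o=manip.get_obs();print(o['q'],o['eef_pos'],o['force'])
snap('wrist','w4.png')
move([.478,-.385,.45],down(-58));move([.53,-.175,.56],down(-24))
```

```text
[-0.7729  0.2592  0.7786  1.5729 -0.1856  1.3807 -1.3701] [0.586  0.0334 0.5756] [ 0.9748  0.231  -1.1195]
shift mm [ 393.2  123.1 -180.3] turn [-0.01  11.364 -0.012]
shift mm [195.6  13.3 -91.8] turn [-0.013  5.697 -0.008]
```

View pics/w4.png

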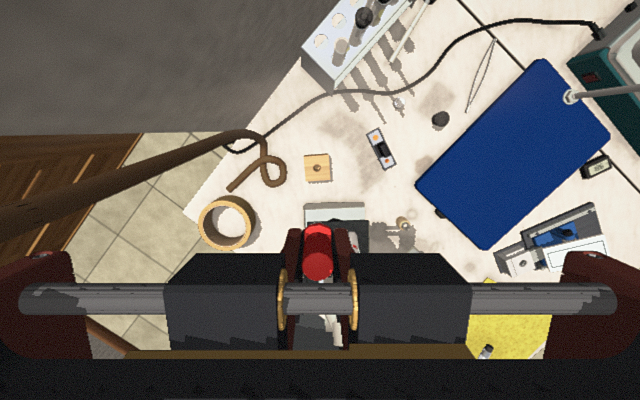

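{"name": "arm_command", "arguments": {
  "commands": [
    [43, 0, -20, 0, 1.2, 0, 0.1],
    [87, 0, -40, 0, 2.5, 0, 0.1],
    [131, 0, -60, 0, 3.8, 0, 0.1],
    [174, 0, -80, 0, 5, 0, 0.1],
    [218, 0, -100, 0, 6.3, 0, 0.1],
    [262, 0, -120, 0, 7.5, 0, 0.1],
    [306, 10, -140, 0, 8.8, 0, 0.1],
    [350, 50, -160, 0, 10.1, 0, 0.1],
    [393, 90, -180, 0, 11.4, 0, 0.1],
    [393, 123, -180, 0, 11.4, 0, 0.1],
    [393, 123, -180, 0, 11.4, 0, 0.1]
  ]
}}

```text
time: 7.55
eef_pos: [0.4777, -0.3836, 0.4462]
tcp_rot: [-0.195, 0.682, -0.678, 0.191]
force: [1.4, 0.3, 0.4]
opening: 0.0155
```

Run:
```python
from h import *
np.set_printoptions(precision=4,suppress=True)
o=manip.get_obs();print(o['time'],o['q'],o['eef_pos'],o['force'])
I=camera_info('wrist');E=np.array(I['extrinsics']);snap('wrist','w5.png')
for n in ['fork_mouth','stage_face','pin']:
    for d in spotter.recognise('wrist',n)[:2]:
        P=w('wrist',d['centre'],E);print(n,round(d['score'],2),P,np.round(proj('wrist',P,I)))
```

```text
7.55 [-0.1424  0.5092  1.0304  1.7071 -0.4625  1.2015 -1.5803] [ 0.4777 -0.3836  0.4462] [1.3613 0.309  0.3936]
stage_face 0.59 [ 0.5201 -0.4444  0.0654] [312. 118.]
pin 0.66 [ 0.483  -0.3877  0.2899] [311. 250.]
```

View pics/w5.png

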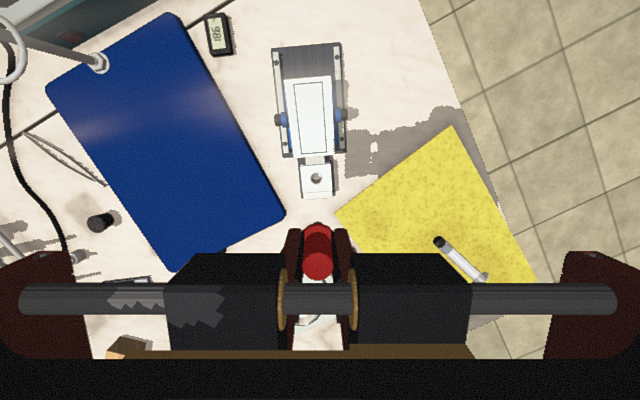

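```bash
cat > hole.py <<'E'
from h import *
import sys
np.set_printoptions(precision=4,suppress=True)
def run(fn,roi):
    o=manip.get_obs();I=camera_info('wrist');im=snap('wrist',fn)
    r=R.from_quat(o['tcp_rot']);g=o['eef_pos']+r.apply([0,.163,0])
    x0,y0,x1,y1=roi
    c=cv2.resize(im[y0:y1,x0:x1],None,fx=8,fy=8,interpolation=cv2.INTER_CUBIC);cv2.imwrite('pics/c_'+fn,cv2.cvtColor(c,cv2.COLOR_RGB2BGR))
    print(o['time'],o['eef_pos'],'axis',r.apply([0,1,0]),'grasp',g)
    def box(x,y,z0):
        P=[]
        for rad,z in((.0115,0),(.0115,.005),(.008,.011),(.008,.036)):
            for a in np.linspace(0,6.28,40): P.append(proj('wrist',[x+rad*np.cos(a),y+rad*np.sin(a),z0+z],I))
        P=np.array(P);return np.r_[P.min(0),P.max(0)]
    for b in blob(im,(172,150,80),(6,255,255),(250,180,400,310))[:1]: s=b[0];print('red',s[0],s[1],s[0]+s[2],s[1]+s[3])
    print('model',box(g[0],g[1],g[2]-.026))
    return o,I,im
E
python3 - <<'E'
from hole import *
run('w6.png',(285,150,350,210))
for u,v in [(317,178)]: print(ray('wrist',u,v,.034))
E
```

```text
7.75 [ 0.4793 -0.384   0.451 ] axis [ 0.0016 -0.0007 -1.    ] grasp [ 0.4796 -0.3841  0.288 ]
red 302 224 334 280
model [297.5475 221.3016 336.6533 281.091 ]
[ 0.4802 -0.3842  0.034 ]
```

View pics/c_w6.png

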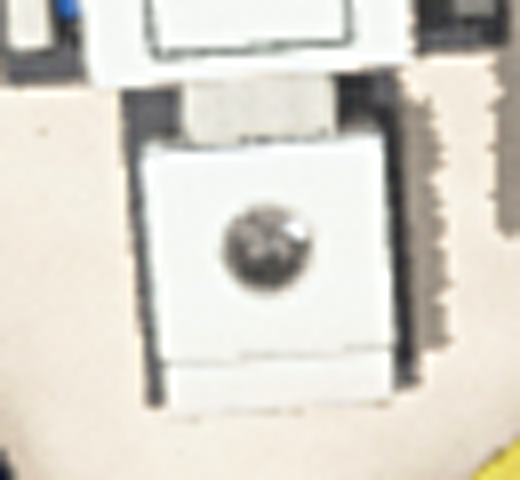

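Run:
```python
from hole import *
p=ray('wrist',317.9,180.6,.034);print(p)
move([p[0],p[1],.30],down(-58))
```

```text
[ 0.4773 -0.3819  0.034 ]
shift mm [  0.7 151.1  -3.2] turn [-0.017 -0.017 -0.012]
```

{"name": "arm_command", "arguments": {
  "commands": [
    [1, 40, -2, 0, 0, 0, 0.1],
    [1, 85, -3, 0, 0, 0, 0.1],
    [1, 125, -3, 0, 0, 0, 0.1],
    [1, 151, -3, 0, 0, 0, 0.1],
    [1, 151, -3, 0, 0, 0, 0.1],
    [1, 151, -3, 0, 0, 0, 0.1]
  ]
}}

```text
time: 8.55
eef_pos: [0.477, -0.3827, 0.3004]
tcp_rot: [0.193, -0.679, 0.681, -0.195]
force: [0.2, 0.6, 0.7]
opening: 0.0154
```

Run:
```python
from hole import *
run('w7.png',(270,150,370,220))
```

```text
8.55 [ 0.477  -0.3827  0.3004] axis [ 0.0021 -0.0014 -1.    ] grasp [ 0.4773 -0.3829  0.1374]
red 302 224 334 280
model [297.5001 221.3261 336.6057 281.076 ]
```

View pics/w7.png

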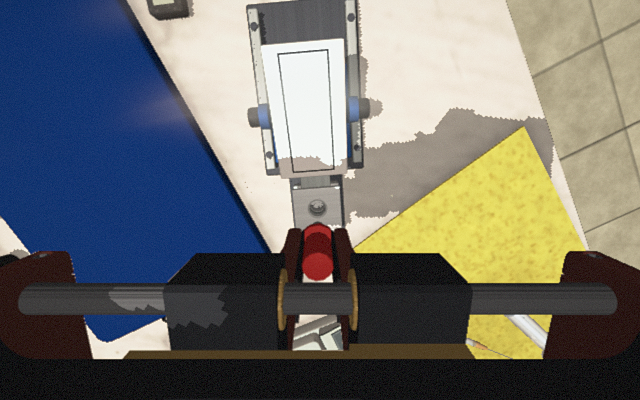

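View pics/c_w7.png

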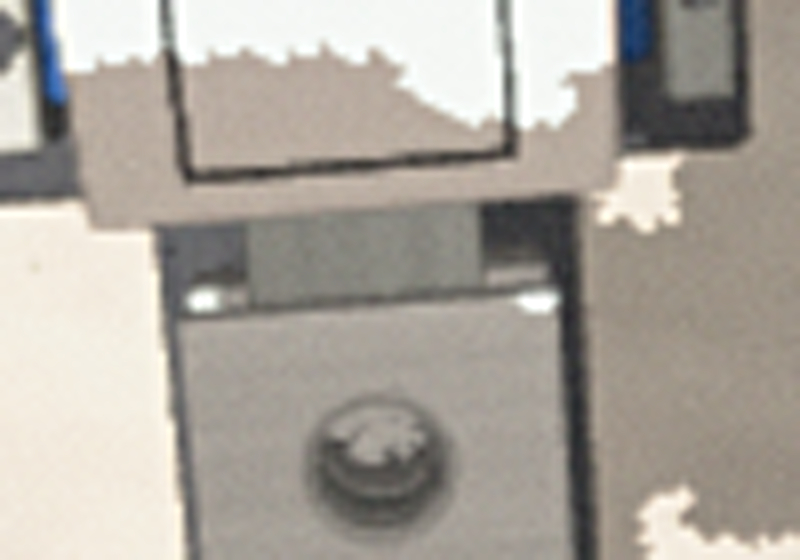

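Run:
```python
from hole import *
p=ray('wrist',317.1,207.6,.034);print(p,manip.get_obs()['eef_pos'])
o=manip.get_obs();r=R.from_quat(o['tcp_rot']);g=o['eef_pos']+r.apply([0,.163,0])
print('pin axis at tip->hole level',g+r.apply([0,.1034,0]))
# face outline corners at first estimate
move([p[0],p[1],.245],down(-58))
```

```text
[ 0.4771 -0.3824  0.034 ] [ 0.4769 -0.3828  0.3005]
pin axis at tip->hole level [ 0.4776 -0.3832  0.0341]
shift mm [-0.3 55.5 -0.4] turn [-0.026 -0.026 -0.012]
```

{"name": "arm_command", "arguments": {
  "commands": [
    [-0.3, 20, -0.5, 0, 0, 0, 0.1],
    [-0.3, 40, -0.5, 0, 0, 0, 0.1],
    [-0.3, 50, -0.5, 0, 0, 0, 0.1],
    [-0.3, 55, -0.5, 0, 0, 0, 0.1],
    [-0.3, 60, -0.5, 0, 0, 0, 0.1],
    [-0.3, 65, -0.5, 0, 0, 0, 0.1]
  ]
}}

```text
time: 9.35
eef_pos: [0.4764, -0.3819, 0.2336]
tcp_rot: [0.194, -0.68, 0.68, -0.194]
force: [0.2, -0.5, -0.5]
opening: 0.0154
```

{"name": "arm_command", "arguments": {
  "commands": [
    [0, 5, 0, 0, 0, 0, 0.1],
    [0, 8, 0, 0, 0, 0, 0.1],
    [0, 10, 0, 0, 0, 0, 0.1],
    [0, 11, 0, 0, 0, 0, 0.1],
    [0, 12, 0, 0, 0, 0, 0.1],
    [0, 12, 0, 0, 0, 0, 0.1]
  ]
}}

```text
time: 10.1
eef_pos: [0.4762, -0.3819, 0.2229]
tcp_rot: [-0.193, 0.68, -0.68, 0.194]
force: [-2.9, 3.4, 10.2]
opening: 0.0156
```

{"name": "arm_command", "arguments": {
  "commands": [
    [0, 1, 0, 0, 0, 0, 0.1],
    [0, 2, 0, 0, 0, 0, 0.1],
    [0, 2, 0, 0, 0, 0, 0.1]
  ]
}}

```text
time: 10.48
eef_pos: [0.4761, -0.3822, 0.2227]
tcp_rot: [-0.193, 0.681, -0.68, 0.195]
force: [-5.9, 9.6, 28.3]
opening: 0.0155
```

Run:
```python
from hole import *
run('w8.png',(270,150,370,260))
```

```text
10.475 [ 0.4761 -0.3822  0.2227] axis [ 0.0021  0.002  -1.    ] grasp [ 0.4764 -0.3819  0.0597]
red 302 235 334 281
model [297.6017 221.2556 336.7127 281.1426]
```

View pics/w8.png

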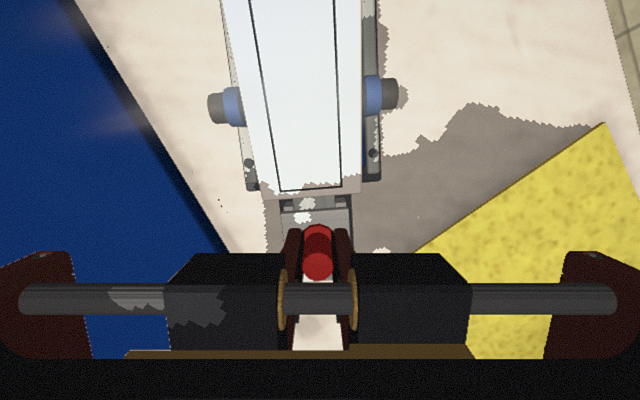

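{"name": "arm_command", "arguments": {
  "commands": [
    [0, -2, 0, 0, 0, 0, 0.1],
    [0, -2, 0, 0, 0, 0, 0.5],
    [0, -2, 0, 0, 0, 0, 0.5],
    [0, -2, 0, 0, 0, 0, 0.5],
    [0, -30, 0, 0, 0, 0, 0.5],
    [0, -80, 0, 0, 0, 0, 0.5],
    [0, -130, 0, 0, 0, 0, 0.5],
    [0, -180, 0, 0, 0, 0, 0.5],
    [0, -180, 0, 0, 0, 0, 0.5]
  ]
}}

```text
time: 11.65
eef_pos: [0.4766, -0.383, 0.4033]
tcp_rot: [0.192, -0.678, 0.682, -0.195]
force: [0.5, -0.6, 0.4]
opening: 0.044
```

Run:
```python
from h import *
np.set_printoptions(precision=4,suppress=True)
o=manip.get_obs();print(o['time'],o['q'],o['eef_pos'],o['force'])
I=camera_info('wrist');E=np.array(I['extrinsics']);im=snap('wrist','w9.png')
cv2.imwrite('pics/w9c.png',cv2.cvtColor(cv2.resize(im[50:240,245:395],None,fx=4,fy=3.1,interpolation=cv2.INTER_CUBIC),cv2.COLOR_RGB2BGR))
for n in ['stage_face','pin']:
    for d in spotter.recognise('wrist',n)[:2]:
        P=w('wrist',d['centre'],E);print(n,round(d['score'],2),P,np.round(proj('wrist',P,I)))
snap('scene','s9.png')
```

```text
11.65 [-0.1217  0.5437  0.9976  1.7633 -0.5082  1.1102 -1.5441] [ 0.4766 -0.383   0.4033] [ 0.4808 -0.5776  0.3734]
stage_face 0.74 [ 0.5203 -0.4441  0.0674] [313. 120.]
pin 0.75 [ 0.4821 -0.3859  0.0667] [315. 187.]
pin 0.29 [ 0.5194 -0.4442  0.0657] [314. 121.]
```

View pics/w9c.png

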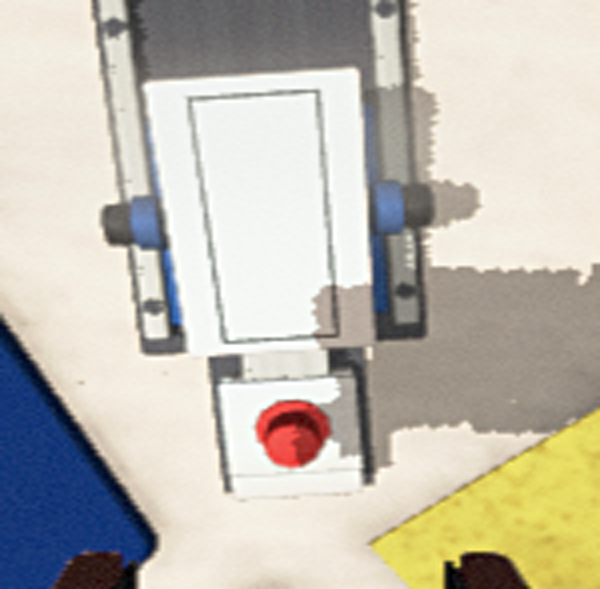

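View pics/w9.png

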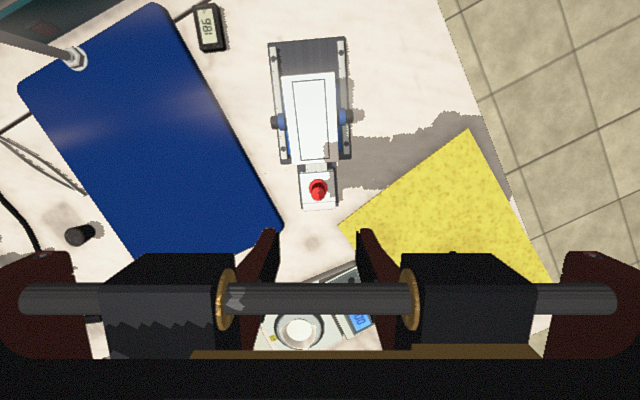

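View pics/s9.png

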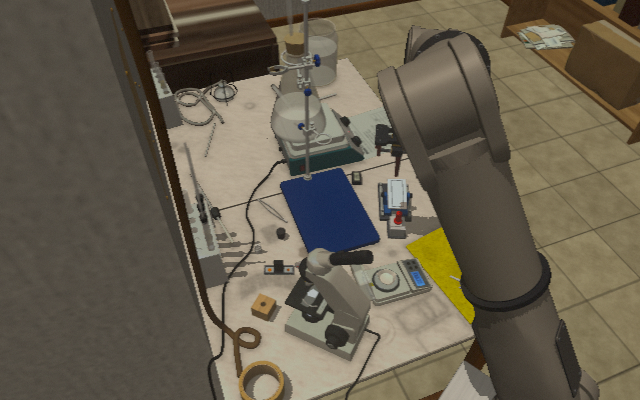

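Run:
```python
from h import *
np.set_printoptions(precision=4,suppress=True)
print('rod base',ray('scene',307,178,.026),ray('wrist',77,60,.026),'rod upper px',ray('scene',307,60,.4))
move([.477+.85*.12,-.383+.53*.12,.40],down(-58))
for q in (('wrist',(292.5,81.6)),('wrist',(324.5,79.)),('wrist',(329.3,158.1)),('wrist',(301,160.3))): print(ray(q[0],*q[1],.065))
```

```text
rod base [ 0.7809 -0.3652  0.026 ] [ 0.769  -0.3596  0.026 ] rod upper px [ 0.8021 -0.3958  0.4   ]
shift mm [-119.9   -2.     1.8] turn [ 0.023 -0.028  0.008]
[ 0.5537 -0.4609  0.065 ]
[ 0.5282 -0.4795  0.065 ]
[ 0.483  -0.4169  0.065 ]
[ 0.507  -0.3993  0.065 ]
```

{"name": "arm_command", "arguments": {
  "commands": [
    [45, 10, 2, 0, 0, 0, 0.5],
    [90, 20, 2, 0, 0, 0, 0.5],
    [130, 30, 2, 0, 0, 0, 0.5],
    [130, 30, 2, 0, 0, 0, 0.5],
    [130, 30, 2, 0, 0, 0, 0.5]
  ]
}}

```text
time: 12.48
eef_pos: [0.3674, -0.4515, 0.3687]
tcp_rot: [-0.194, 0.681, -0.679, 0.194]
force: [0.0, -0.4, -0.1]
opening: 0.0438
```

Run:
```python
from h import *
import pickle
np.set_printoptions(precision=4,suppress=True)
I9=camera_info('wrist')
o=manip.get_obs();print(o['time'],o['eef_pos'],o['force'])
I=camera_info('wrist');im=snap('wrist','w10.png')
pickle.dump(I,open('I10.pkl','wb'))
cv2.imwrite('pics/w10c.png',cv2.cvtColor(cv2.resize(im[50:240,100:300],None,fx=3.5,fy=3,interpolation=cv2.INTER_CUBIC),cv2.COLOR_RGB2BGR))
```

```text
12.475 [ 0.3674 -0.4515  0.3687] [ 0.0411 -0.3982 -0.0991]
```

View pics/w10.png

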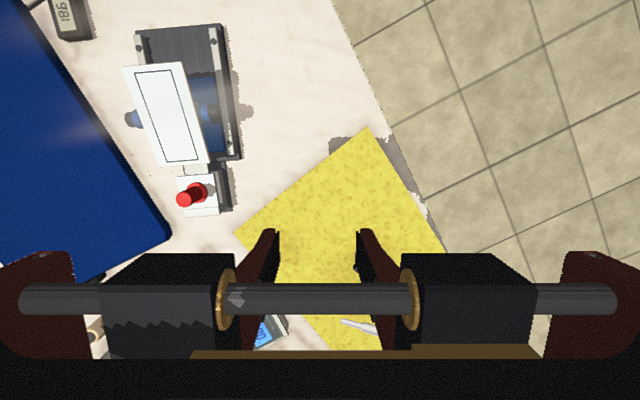

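View pics/w10c.png

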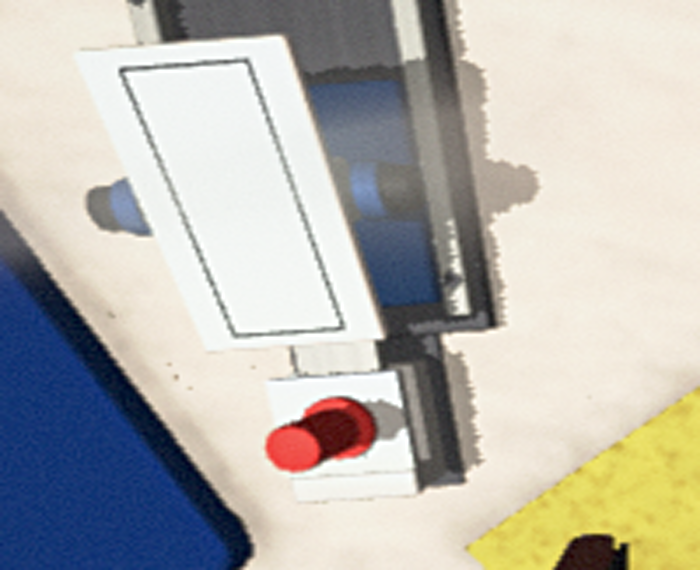

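```bash
cat > fit.py <<'E'
from h import *
import pickle
from scipy.optimize import least_squares
np.set_printoptions(precision=4,suppress=True)
I10=pickle.load(open('I10.pkl','rb'));E10=np.array(I10['extrinsics'])
def T(p,q):
    M=np.eye(4);M[:3,:3]=R.from_quat(q).as_matrix();M[:3,3]=p;return M
o=manip.get_obs()
Tn=T(o['eef_pos'],o['tcp_rot']);X=np.linalg.inv(Tn)@np.array(camera_info('wrist')['extrinsics'])
I9=dict(I10);I9['extrinsics']=T([0.4766,-0.383,0.4033],[0.192,-0.678,0.682,-0.195])@X
def px(l,sx,sy,ox,oy): return [((x+.5)/sx-.5+ox,(y+.5)/sy-.5+oy) for x,y in l]
obs=[('w9',I9,px([(190,98),(318,90),(337,335),(224,342)],4,3.1,245,50),0),
('w9',I9,px([(145,84),(359,69),(375,346),(188,354)],4,3.1,245,50),1),
('w10',I10,px([(120,70),(247,60),(343,327),(234,335)],3.5,3,100,50),0),
('w10',I10,px([(77,50),(286,37),(384,338),(210,349)],3.5,3,100,50),1)]
def rect(p,k):
    c=p[:3];h,t=p[3],p[4];u=np.array([np.cos(h)*np.cos(t),np.sin(h)*np.cos(t),np.sin(t)]);l=np.array([-np.sin(h),np.cos(h),0])
    a,b=((.04,.0155),(.046,.026))[k]
    return [c+u*a+l*b,c+u*a-l*b,c-u*a-l*b,c-u*a+l*b]
def res(p,ob):
    r=[]
    for n,I,q,k in ob:
        for P,m in zip(rect(p,k),q): r+=list(np.array(proj(None,P,I))-m)
    return np.array(r)
p0=[.518,-.443,.065,np.radians(-58),.35]
if __name__=='__main__':
  print('X',X)
  for ob in (obs,obs[:2],obs[2:],obs[::2],obs[1::2]):
    s=least_squares(res,p0,args=(ob,));print(s.x,np.degrees(s.x[3]),np.sqrt(np.mean(s.fun**2)))
  s=least_squares(res,p0,args=(obs,));print(np.round(s.fun.reshape(-1,2),1).tolist())
E
python3 fit.py
```

```text
X [[ 1.     -0.001  -0.      0.0001]
 [-0.0002 -0.2453  0.9694  0.02  ]
 [-0.001  -0.9694 -0.2453  0.0652]
 [ 0.      0.      0.      1.    ]]
[ 0.5209 -0.442   0.0654 -0.9412  0.3019] -53.928404439270295 0.6817588405655962
[ 0.521  -0.4422  0.0632 -0.941   0.2678] -53.91704849899098 0.48038111052641663
[ 0.522  -0.4416  0.0633 -0.9356  0.29  ] -53.60764836688009 0.7718092133942052
[ 0.5206 -0.4421  0.0677 -0.9349  0.2891] -53.568224428704625 0.22674180910260167
[ 0.5212 -0.4421  0.0634 -0.945   0.3108] -54.142360548007794 0.5113816911306119
[[-0.2, 0.6], [-0.1, 0.6], [-0.3, -0.8], [-0.2, -0.9], [-0.6, -0.7], [0.3, -0.3], [-0.1, 0.0], [-0.0, 1.0], [1.2, 0.1], [1.1, 0.5], [0.3, -0.5], [0.4, -0.8], [-1.7, 0.1], [0.1, -0.7], [0.8, 0.7], [-1.2, 0.9]]
```

Run:
```python
from h import *
a=np.radians(35);h=np.array([.593,-.805,0]);ac=np.array([.805,.593,0])
d=ac*np.sin(a)+np.array([0,0,-np.cos(a)]);Rt=R.from_matrix(np.c_[np.cross(d,h),d,h])
c=np.array([.5206,-.4421,.065]);p=c-.36*d-.03*h;print(p,manip.get_obs()['q']);move(p,Rt)
```

```text
[ 0.33658755 -0.5403971   0.35989474] [ 0.07411318  0.52825198  0.97594861  1.86354378 -0.51013571  1.02543293
 -1.32130723]
shift mm [73.8  9.  59. ] turn [-0.217 -0.725  5.829]
```

{"name": "arm_command", "arguments": {
  "commands": [
    [18, 2, 15, -0.05, -0.2, 1.4, 0.5],
    [37, 5, 30, -0.1, -0.4, 2.9, 0.5],
    [55, 7, 45, -0.15, -0.6, 4.4, 0.5],
    [74, 9, 59, -0.2, -0.7, 5.8, 0.5],
    [74, 9, 59, -0.2, -0.7, 5.8, 0.5],
    [74, 9, 59, -0.2, -0.7, 5.8, 0.5]
  ]
}}

```text
time: 13.28
eef_pos: [0.3366, -0.54, 0.3603]
tcp_rot: [-0.01, 0.707, -0.576, 0.411]
force: [0.8, 0.0, 0.2]
opening: 0.0437
```

Run:
```python
from h import *
import pickle
np.set_printoptions(precision=4,suppress=True)
o=manip.get_obs();print(o['time'],o['eef_pos'],o['force'],o['q'])
I=camera_info('wrist');im=snap('wrist','w11.png')
pickle.dump(I,open('I11.pkl','wb'));print(proj(0,[.5206,-.4421,.065],I))
```

```text
13.275 [ 0.3366 -0.54    0.3603] [0.7514 0.0025 0.2012] [ 0.5986  0.5821  0.6515  1.721  -0.9655  1.3224 -0.8701]
[np.float64(315.8646585972728), np.float64(160.50266021185635)]
```

View pics/w11.png

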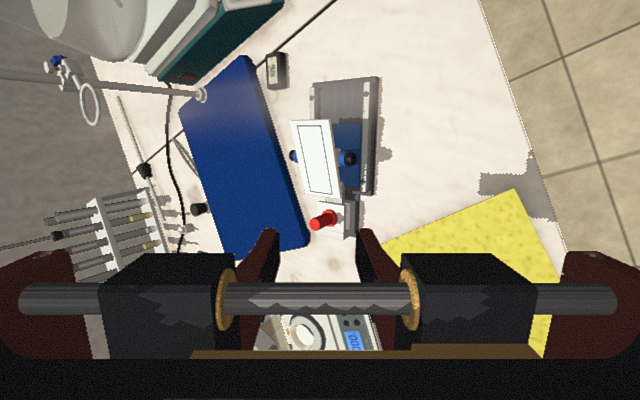

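Run:
```python
import cv2
im=cv2.imread('pics/w11.png');cv2.imwrite('pics/w11c.png',cv2.resize(im[110:245,270:390],None,fx=5,fy=4.4,interpolation=cv2.INTER_CUBIC))
```

```text
(no output)
```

View pics/w11c.png

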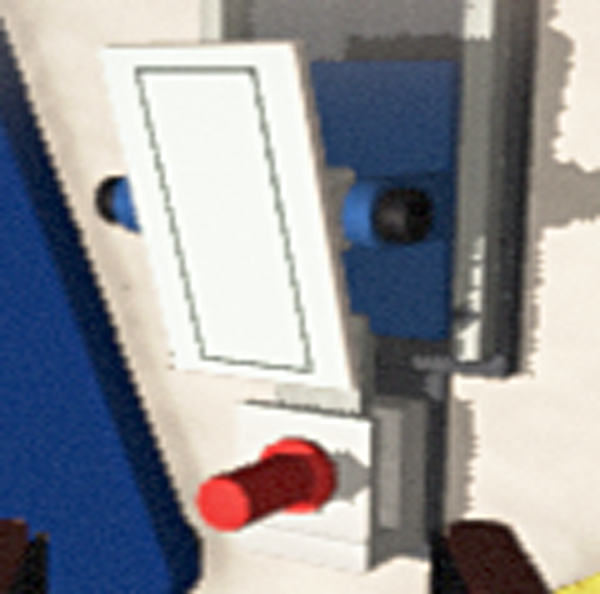

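```bash
cat > fit2.py <<'E'
from fit import *
I11=pickle.load(open('I11.pkl','rb'))
obs+=[('w11',I11,px([(138,68),(254,68),(311,370),(204,358)],5,4.4,270,110),0),('w11',I11,px([(103,45),(300,42),(354,390),(172,368)],5,4.4,270,110),1)]
for ob in (obs,obs[::2],obs[1::2],obs[2::2],obs[4:]):
    s=least_squares(res,p0,args=(ob,));print(s.x,np.degrees(s.x[3]),np.sqrt(np.mean(s.fun**2)))
s=least_squares(res,p0,args=(obs,));print(np.round(s.fun.reshape(-1,2),1).tolist())
print(np.sqrt(np.diag(np.linalg.inv(s.jac.T@s.jac)))*.6)
E
python3 fit2.py
```

```text
[ 0.5211 -0.4421  0.0653 -0.9392  0.2911] -53.81341238768363 0.6348311438607628
[ 0.5208 -0.4421  0.0671 -0.9318  0.2839] -53.38699604150579 0.2902514688723883
[ 0.5214 -0.4421  0.0637 -0.9435  0.2952] -54.06114093965129 0.5178051828877199
[ 0.521  -0.442   0.0666 -0.9237  0.2763] -52.92566959684681 0.2192217803230947
[ 0.5209 -0.4424  0.066  -0.9363  0.2815] -53.64640047499878 0.4856238578448478
[[-0.2, 0.6], [-0.1, 0.5], [-0.3, -0.6], [-0.1, -0.7], [-0.6, -0.7], [0.2, -0.4], [-0.0, 0.2], [0.1, 1.2], [1.3, -0.0], [1.1, 0.3], [0.2, -0.5], [0.2, -0.7], [-1.6, -0.1], [0.1, -0.9], [0.6, 0.7], [-1.4, 1.0], [0.7, 0.3], [0.8, 0.2], [0.1, -0.6], [0.1, -0.9], [-0.8, 0.3], [-0.7, 0.2], [-0.1, 0.6], [0.5, 0.1]]
[0.0002 0.0001 0.0004 0.0033 0.0071]
```

Run:
```python
from h import *
import pickle
np.set_printoptions(precision=4,suppress=True)
I11=pickle.load(open('I11.pkl','rb'))
def rayd(I,u,v):
    E=np.array(I['extrinsics']);d=E[:3,:3]@np.array([(u-I['cx'])/I['fx'],(v-I['cy'])/I['fy'],1.]);return E[:3,3],d/np.linalg.norm(d)
def tri(*L):
    A=0;B=0
    for I,u,v in L:
        o,d=rayd(I,u,v);M=np.eye(3)-np.outer(d,d);A=A+M;B=B+M@o
    x=np.linalg.solve(A,B);return x,[np.round(np.array(proj(0,x,I))-[u,v]) for I,u,v in L]
t=camera_info('top')
print(tri((I11,90,103),(t,402,141)),tri((I11,90,103),(t,385,75)),tri((I11,60,62),(t,432,98)))
# slide from w1/w3 images
o=manip.get_obs();print(o['q'])
move([.59,-.26,.48],down(0))
```

```text
(array([ 0.7284, -0.3686,  0.2015]), [array([-0., -1.]), array([-0.,  0.])]) (array([ 0.8939, -0.3053,  0.1564]), [array([-16., -26.]), array([-11.,  11.])]) (array([ 0.8081, -0.4091,  0.224 ]), [array([-25., -39.]), array([-13.,  10.])])
[ 0.5977  0.5817  0.6515  1.7211 -0.9658  1.3226 -0.8698]
shift mm [-371.7  112.2  -75.5] turn [-2.721 -8.662 -5.347]
```

{"name": "arm_command", "arguments": {
  "commands": [
    [-41, 12, -8, -0.3, -1, -0.6, 0.5],
    [-83, 25, -17, -0.6, -1.9, -1.2, 0.5],
    [-124, 37, -25, -0.9, -2.9, -1.8, 0.5],
    [-165, 50, -34, -1.2, -3.8, -2.4, 0.5],
    [-207, 62, -42, -1.5, -4.8, -3, 0.5],
    [-248, 75, -50, -1.8, -5.8, -3.6, 0.5],
    [-289, 87, -59, -2.1, -6.7, -4.2, 0.5],
    [-330, 100, -67, -2.4, -7.7, -4.8, 0.5],
    [-372, 112, -75, -2.7, -8.7, -5.3, 0.5],
    [-372, 112, -75, -2.7, -8.7, -5.3, 0.5]
  ]
}}

```text
time: 14.58
eef_pos: [0.5932, -0.2558, 0.4816]
tcp_rot: [-0.5, 0.495, -0.498, 0.506]
force: [-0.4, 0.3, -0.7]
opening: 0.0438
```

Run:
```python
from h import *
np.set_printoptions(precision=4,suppress=True)
o=manip.get_obs();print(o['time'],o['eef_pos'],o['q'])
move([.60,-.12,.46],down(41))
```

```text
14.575 [ 0.5932 -0.2558  0.4816] [-0.1388  0.4175  0.6331  1.5711 -0.2642  1.2313 -1.0182]
shift mm [-135.6   22.1    8.3] turn [-0.092 -6.715  0.004]
```

{"name": "arm_command", "arguments": {
  "commands": [
    [-30, 5, 6, 0, -1.4, 0, 0.5],
    [-60, 10, 12, 0, -2.8, 0, 0.5],
    [-90, 15, 18, 0, -4.2, 0, 0.5],
    [-120, 20, 24, 0, -5.6, 0, 0.5],
    [-146, 22, 28, -0.1, -6.7, 0, 0.5],
    [-146, 22, 28, -0.1, -6.7, 0, 0.5]
  ]
}}

```text
time: 15.32
eef_pos: [0.6173, -0.1137, 0.4592]
tcp_rot: [0.642, -0.298, 0.295, -0.641]
force: [-0.3, -1.4, -0.3]
opening: 0.044
```

Run:
```python
from h import *
np.set_printoptions(precision=4,suppress=True)
o=manip.get_obs();print(o['time'],o['eef_pos'],o['q'])
I=camera_info('wrist');im=snap('wrist','w12.png')
cv2.imwrite('pics/w12c.png',cv2.cvtColor(cv2.resize(im[90:240,240:400],None,fx=4.5,fy=4,interpolation=cv2.INTER_CUBIC),cv2.COLOR_RGB2BGR))
```

```text
15.325 [ 0.6173 -0.1137  0.4592] [-0.2503  0.3752  0.4476  1.6335 -0.1724  1.1758 -0.6283]
```

View pics/w12.png

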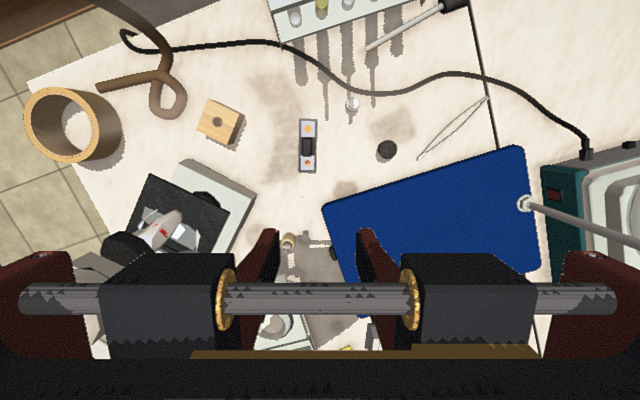

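View pics/w12c.png

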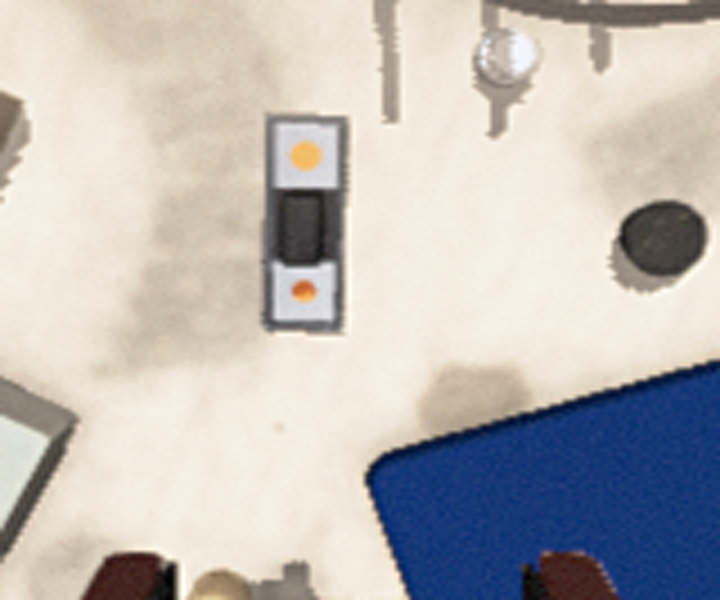

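```bash
cat > slide.py <<'E'
from h import *
from scipy.optimize import least_squares
np.set_printoptions(precision=4,suppress=True)
def px(l,sx,sy,ox,oy): return [((x+.5)/sx-.5+ox,(y+.5)/sy-.5+oy) for x,y in l]
def fit(I,c,z=.006,g=41):
    def res(p):
        u=np.array([np.cos(p[2]),np.sin(p[2]),0]);l=np.array([-u[1],u[0],0]);C=np.array([p[0],p[1],z]);r=[]
        for P,m in zip([C+.038*u+.013*l,C+.038*u-.013*l,C-.038*u-.013*l,C-.038*u+.013*l],c): r+=list(np.array(proj(0,P,I))-m)
        return np.array(r)
    s=least_squares(res,[.637,-.077,np.radians(g)]);print('slide',s.x,np.degrees(s.x[2]),s.fun);return s.x
E
python3 - <<'E'
from slide import *
I=camera_info('wrist')
p=fit(I,px([(267,115),(348,116),(342,332),(264,329)],4.5,4,240,90))
print('micro',ray('wrist',255,195,.03),ray('wrist',186,160,.1),ray('wrist',220,205,.1))
q=px([(305,228),(505,57),(663,238)],4.5,4,240,90)
print(ray('wrist',*q[0],.04),'weight',ray('wrist',*q[1],.02),'stopper',ray('wrist',*q[2],.026),'dropper',ray('wrist',288,242,.05))
move([p[0],p[1],.30],down(np.degrees(p[2])))
E
```

```text
slide [ 0.6374 -0.0776  0.673 ] 38.560743584425126 [-0.2829 -0.2396  0.2872  0.0333  0.2135 -0.0174 -0.2179  0.2507]
micro [ 0.539  -0.0641  0.03  ] [0.543  0.0191 0.1   ] [ 0.5247 -0.0412  0.1   ]
[ 0.639  -0.0776  0.04  ] weight [ 0.7193 -0.0875  0.02  ] stopper [ 0.7056 -0.1633  0.026 ] dropper [ 0.5213 -0.1404  0.05  ]
shift mm [-15.9 159.4  40.7] turn [ 0.029  0.268 -0.013]
```

{"name": "arm_command", "arguments": {
  "commands": [
    [-16, 20, 41, 0, 0.3, 0, 0.5],
    [-16, 70, 41, 0, 0.3, 0, 0.5],
    [-16, 120, 41, 0, 0.3, 0, 0.5],
    [-16, 165, 41, 0, 0.3, 0, 0.5],
    [-16, 190, 41, 0, 0.3, 0, 0.5],
    [-16, 190, 41, 0, 0.3, 0, 0.5],
    [-16, 190, 41, 0, 0.3, 0, 0.5]
  ]
}}

```text
time: 16.25
eef_pos: [0.638, -0.0792, 0.2709]
tcp_rot: [0.637, -0.309, 0.308, -0.636]
force: [0.6, -0.7, 0.7]
opening: 0.044
```

Run:
```python
from slide import *
o=manip.get_obs();print(o['time'],o['eef_pos'],o['q'],o['force'])
I=camera_info('wrist');im=snap('wrist','w13.png')
r=R.from_quat(o['tcp_rot']);g=o['eef_pos']+r.apply([0,.163,0]);print('grasp',g,'px of axis at z .04',proj(0,[g[0],g[1],.04],I), proj(0,[g[0],g[1],.006],I))
cv2.imwrite('pics/w13c.png',cv2.cvtColor(cv2.resize(im[100:290,220:420],None,fx=3.9,fy=3,interpolation=cv2.INTER_CUBIC),cv2.COLOR_RGB2BGR))
```

```text
16.25 [ 0.638  -0.0792  0.2709] [-0.2408  0.5957  0.3726  1.764  -0.2769  0.8349 -0.6419] [ 0.568  -0.691   0.7474]
grasp [ 0.6378 -0.0794  0.1079] px of axis at z .04 [np.float64(319.2302058984801), np.float64(220.47029285110537)] [np.float64(318.94130172496745), np.float64(208.36001099913034)]
```

View pics/w13c.png

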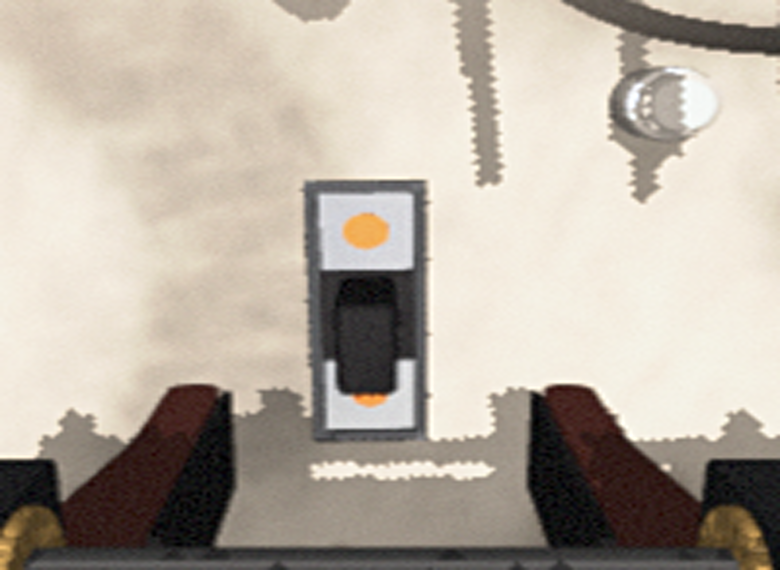

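Run:
```python
from slide import *
I=camera_info('wrist')
p=fit(I,px([(306,182),(427,181),(426,438),(313,438)],3.9,3,220,100))
p=fit(I,px([(306,182),(427,181)],3.9,3,220,100)+[]) if 0 else p
q=px([(368,342)],3.9,3,220,100);print('grip top',ray('wrist',*q[0],.04))
move([p[0],p[1],.193],down(np.degrees(p[2])))
```

```text
slide [ 0.6381 -0.0738  0.6736] 38.59487718468132 [-0.3635 -0.5828  0.3576 -0.4435  0.2549  0.5159 -0.2481  0.692 ]
grip top [ 0.6398 -0.0728  0.04  ]
shift mm [-4.1 78.2  3.3] turn [ 0.011 -0.047  0.007]
```

{"name": "arm_command", "arguments": {
  "commands": [
    [-3, 25, 3, 0, 0, 0, 0.5],
    [-3, 55, 3, 0, 0, 0, 0.4],
    [-3, 70, 3, 0, 0, 0, 0.35],
    [-3, 78, 3, 0, 0, 0, 0.3],
    [-3, 78, 3, 0, 0, 0, 0.3],
    [-3, 78, 3, 0, 0, 0, 0.3]
  ],
  "grip_force": 20
}}

```text
time: 17.05
eef_pos: [0.6383, -0.074, 0.1924]
tcp_rot: [0.637, -0.308, 0.307, -0.636]
force: [0.6, -0.8, -0.0]
opening: 0.0265
```

Run:
```python
from slide import *
o=manip.get_obs();print(o['time'],o['eef_pos'],o['q'],o['force'])
I=camera_info('wrist');im=snap('wrist','w14.png')
```

```text
17.05 [ 0.6383 -0.074   0.1924] [-0.2133  0.7014  0.3242  1.7926 -0.3229  0.7016 -0.6121] [ 0.6209 -0.7935 -0.0286]
```

View pics/w14.png

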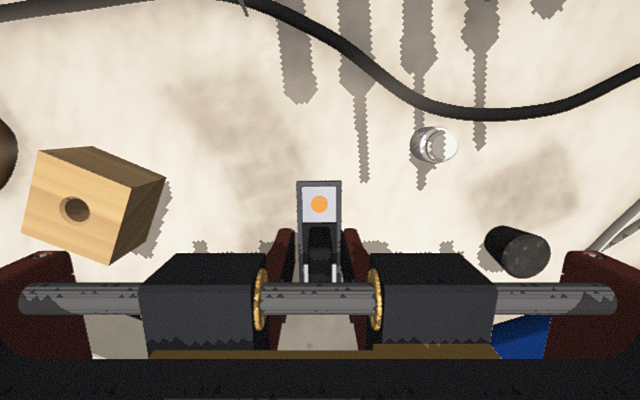

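```bash
python3 - <<'E'
from slide import *
o=manip.get_obs();I=camera_info('wrist');r=R.from_quat(o['tcp_rot'])
def pr(x,y,z): # tool coords offset; y = distance ahead of TCP
    return np.round(proj(0,o['eef_pos']+r.apply([x,y,z]),I),1)
h=o['eef_pos'][2]
for s in (-.013,.013): print('far corner top',pr(s,h-.006,.038),'bottom',pr(s,h,.038))
for s in (-.006,.006): print('grip far edge top',pr(s,h-.040,.012),'grip near edge top',pr(s,h-.04,-.012),'grip base far',pr(s,h-.006,.012))
E
python3 -c "
import cv2
im=cv2.imread('pics/w14.png');cv2.imwrite('pics/w14c.png',cv2.resize(im[170:300,270:370],None,fx=6,fy=4.5,interpolation=cv2.INTER_CUBIC))"
```

```text
far corner top [296.9 180.4] bottom [297.6 178.6]
far corner top [342.9 180.3] bottom [342.  178.6]
grip far edge top [307.9 246.5] grip near edge top [308.3 291.7] grip base far [309.6 224.1]
grip far edge top [333.1 246.5] grip near edge top [332.5 291.7] grip base far [330.1 224.1]
```

View pics/w14c.png

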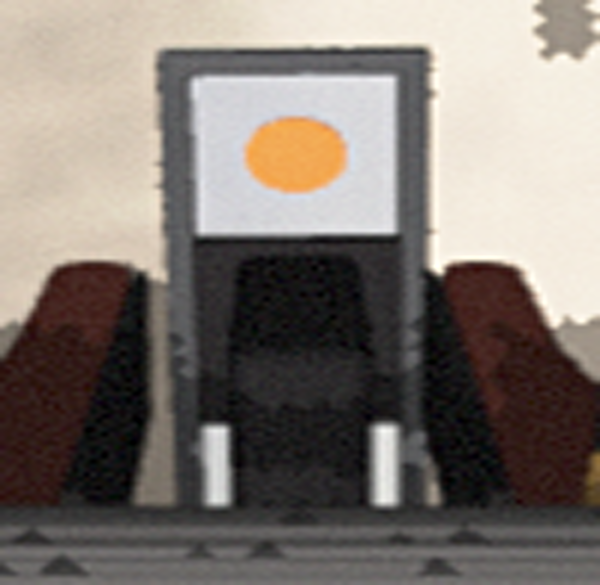

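{"name": "arm_command", "arguments": {
  "commands": [
    [0, 0, -0.5, 0, 0, 0, 0.05],
    [0, 0, -0.5, 0, 0, 0, 0.05],
    [0, 0, -0.5, 0, 0, 0, 0.05],
    [0, 0, -0.5, 0, 0, 0, 0.05],
    [0, 0, -0.5, 0, 0, 0, 0.05]
  ],
  "grip_force": 40
}}

```text
time: 17.73
eef_pos: [0.6377, -0.0743, 0.1919]
tcp_rot: [0.637, -0.308, 0.307, -0.636]
force: [-1.0, -0.5, 5.2]
opening: 0.0116
```

```bash
cat >> h.py <<'E'
C=np.array([.5210,-.4421,.0655]);HD=np.radians(-53.6);TL=.287
def face(h=HD,t=TL):
    u=np.array([np.cos(h)*np.cos(t),np.sin(h)*np.cos(t),np.sin(t)]);n=np.array([-np.cos(h)*np.sin(t),-np.sin(h)*np.sin(t),np.cos(t)])
    return u,n,R.from_matrix(np.c_[np.cross(-n,u),-n,u])
E
python3 - <<'E'
from h import *
np.set_printoptions(precision=4,suppress=True)
print(manip.get_obs()['force'])
move([.60,-.20,.40],down(0))
E
```

```text
[-1.0211 -0.5292  5.1702]
shift mm [  74.9 -207.9 -108.1] turn [ 0.026  6.4   -0.002]
```

{"name": "arm_command", "arguments": {
  "commands": [
    [0, -15, 0, 0, 0, 0, 0.05],
    [0, -60, 0, 0, 0, 0, 0.05],
    [0, -115, 0, 0, 0, 0, 0.05],
    [0, -170, 0, 0, 0, 0, 0.05],
    [0, -210, 0, 0, 0, 0, 0.05],
    [0, -220, 0, 0, 0, 0, 0.05],
    [0, -220, 0, 0, 0, 0, 0.05]
  ]
}}

```text
time: 18.6
eef_pos: [0.6379, -0.0738, 0.4113]
tcp_rot: [0.637, -0.309, 0.307, -0.636]
force: [-0.3, 0.3, -1.2]
opening: 0.0121
```

Run:
```python
from h import *
np.set_printoptions(precision=4,suppress=True)
o=manip.get_obs();print(o['time'],o['eef_pos'],o['force'],o['opening'])
snap('wrist','w15.png');snap('scene','s15.png')
u,n,Rf=face();print(C+.1919*n)
move([.59,-.24,.41],down(-10))
```

```text
18.6 [ 0.6379 -0.0738  0.4113] [-0.3192  0.2675 -1.1722] 0.012101533346875628
[ 0.4888 -0.3984  0.2496]
shift mm [ 100.7   -0.1 -140.7] turn [ 0.063  8.07  -0.012]
```

View pics/w15.png

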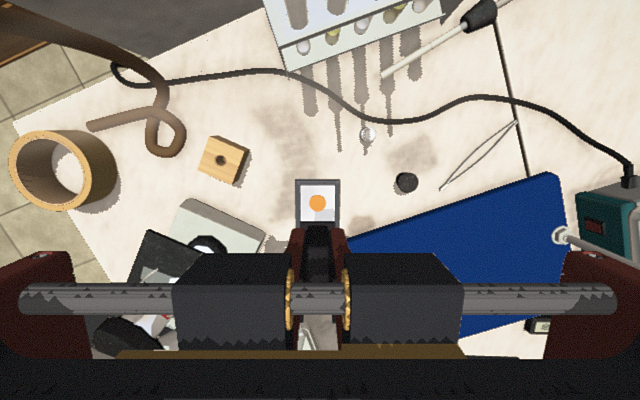

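{"name": "arm_command", "arguments": {
  "commands": [
    [17, 0, -23, 0, 1.3, 0, 0.05],
    [34, 0, -47, 0, 2.7, 0, 0.05],
    [50, 0, -70, 0, 4, 0, 0.05],
    [67, 0, -94, 0, 5.4, 0, 0.05],
    [84, 0, -117, 0, 6.7, 0, 0.05],
    [101, 0, -141, 0, 8.1, 0, 0.05]
  ]
}}

```text
time: 19.45
eef_pos: [0.5899, -0.2412, 0.4096]
tcp_rot: [-0.454, 0.545, -0.542, 0.451]
force: [-0.3, 0.0, -0.8]
opening: 0.0121
```

Run:
```python
from h import *
np.set_printoptions(precision=4,suppress=True)
o=manip.get_obs();print(o['time'],o['eef_pos'],o['q'])
u,n,Rf=face();
move(C+(.1919+.08)*n,Rf)
```

```text
19.45 [ 0.5899 -0.2412  0.4096] [-0.184   0.4766  0.6645  1.677  -0.3189  1.1061 -1.1805]
shift mm [157.4  84.1 -86.9] turn [ 2.665  7.146 -0.998]
```

{"name": "arm_command", "arguments": {
  "commands": [
    [26, 8, -15, 0.4, 1.2, -0.17, 0.05],
    [52, 18, -29, 0.9, 2.4, -0.33, 0.05],
    [79, 32, -43, 1.3, 3.6, -0.5, 0.05],
    [105, 48, -58, 1.8, 4.8, -0.67, 0.05],
    [131, 66, -72, 2.2, 6, -0.83, 0.05],
    [157, 84, -87, 2.67, 7.15, -1, 0.05],
    [157, 84, -87, 2.67, 7.15, -1, 0.05],
    [157, 84, -87, 2.67, 7.15, -1, 0.05]
  ]
}}

```text
time: 20.45
eef_pos: [0.4772, -0.3793, 0.3273]
tcp_rot: [0.188, -0.568, 0.76, -0.253]
force: [-0.3, 0.2, 0.3]
opening: 0.0116
```

Run:
```python
from h import *
import pickle
np.set_printoptions(precision=4,suppress=True)
o=manip.get_obs();print(o['time'],o['eef_pos'],o['q'],o['force'],o['ft_torque'])
u,n,Rf=face();move(C+(.1919+.08)*n,Rf)
I=camera_info('wrist');snap('wrist','w16.png');pickle.dump((I,o['eef_pos'],o['tcp_rot']),open('I16.pkl','wb'))
snap('scene','s16.png')
```

```text
20.45 [ 0.4772 -0.3793  0.3273] [-0.0681  0.515   0.8178  1.9352 -0.5126  0.6087 -1.4818] [-0.2807  0.168   0.3295] [ 0.2885  0.3313 -0.0147]
shift mm [ 2.   0.9 -0.7] turn [-0.01   0.049 -0.029]
```

View pics/w16.png

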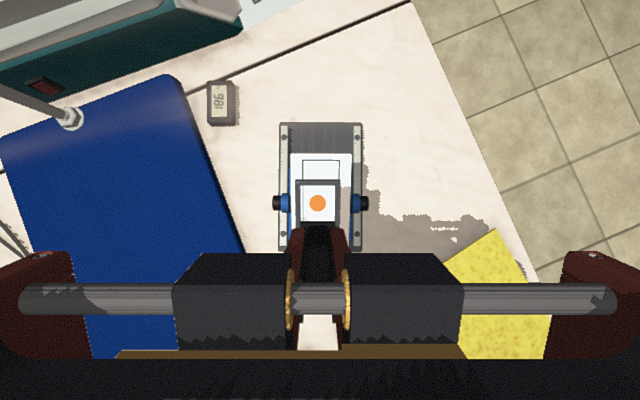

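View pics/s16.png

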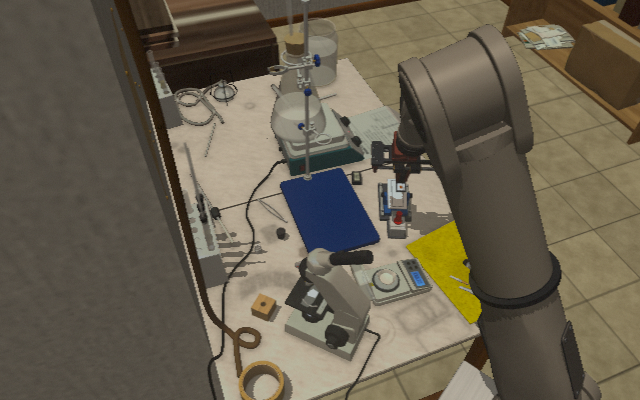

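{"name": "arm_command", "arguments": {
  "commands": [
    [2, 15, -1, 0, 0, 0, 0.05],
    [2, 40, -1, 0, 0, 0, 0.05],
    [2, 61, -1, 0, 0, 0, 0.05],
    [2, 61, -1, 0, 0, 0, 0.05],
    [2, 61, -1, 0, 0, 0, 0.05]
  ]
}}

```text
time: 21.18
eef_pos: [0.4852, -0.3943, 0.2697]
tcp_rot: [0.187, -0.567, 0.761, -0.253]
force: [-0.4, -0.2, -0.4]
opening: 0.0115
```

```bash
cat > look.py <<'E'
from h import *
import sys
np.set_printoptions(precision=4,suppress=True)
o=manip.get_obs();print(o['time'],o['eef_pos'],o['force'],o['ft_torque'])
I=camera_info('wrist');im=snap('wrist',sys.argv[1]+'.png')
cv2.imwrite('pics/'+sys.argv[1]+'c.png',cv2.cvtColor(cv2.resize(im[120:250,250:390],None,fx=5,fy=4.5,interpolation=cv2.INTER_CUBIC),cv2.COLOR_RGB2BGR))
u,n,Rf=face();l=np.cross(n,u)
cr=lambda p:np.round([(p[0]-250+.5)*5-.5,(p[1]-120+.5)*4.5-.5],0)
for nm,a,b in (('outline',.04,.0155),('face',.046,.026)): print(nm,'pred crop',[cr(proj(0,C+a*u+s*b*l,I)) for s in(1,-1)])
r=R.from_quat(o['tcp_rot']);L=.1919
print('slide pred top edge',[cr(proj(0,o['eef_pos']+r.apply([s*.013,L-.006,.038]),I)) for s in(-1,1)],'bottom',[cr(proj(0,o['eef_pos']+r.apply([s*.013,L,.038]),I)) for s in(-1,1)])
s=o['eef_pos']+r.apply([0,L,0])-C;print('slide rel face (u,l,n) mm',s@u*1e3,s@l*1e3,s@n*1e3)
move(C+L*n,Rf)
E
python3 look.py w17
```

```text
21.175 [ 0.4852 -0.3943  0.2697] [-0.4243 -0.154  -0.4083] [0.305  0.2961 0.0341]
outline pred crop [array([222., 226.]), array([460., 227.])]
face pred crop [array([140., 185.]), array([542., 186.])]
slide pred top edge [array([222., 262.]), array([453., 262.])] bottom [array([226., 255.]), array([449., 254.])]
slide rel face (u,l,n) mm 1.1790003353408152 0.19421076385581545 20.82833322898444
shift mm [-0.4 21.1 -0.8] turn [-0.037  0.032 -0.037]
```

View pics/w17c.png

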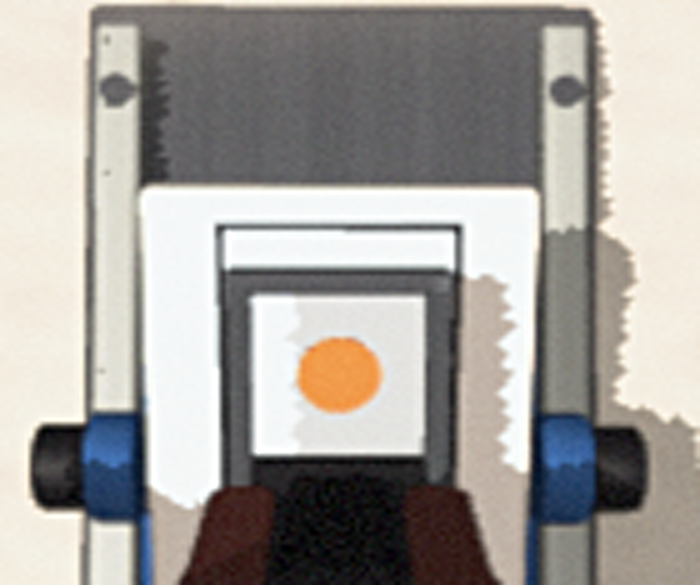

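{"name": "arm_command", "arguments": {
  "commands": [
    [-0.8, 8, 0, 0, 0, 0, 0.05],
    [-0.8, 14, 0, 0, 0, 0, 0.05],
    [-0.8, 16, 0, 0, 0, 0, 0.05],
    [-0.8, 17, 0, 0, 0, 0, 0.05],
    [-0.8, 17, 0, 0, 0, 0, 0.05]
  ]
}}

```text
time: 21.85
eef_pos: [0.4887, -0.3977, 0.2531]
tcp_rot: [0.187, -0.568, 0.761, -0.253]
force: [1.2, 0.7, -1.3]
opening: 0.0116
```

```bash
python3 look.py w18
```

```text
21.85 [ 0.4887 -0.3977  0.2531] [ 1.1687  0.6623 -1.2641] [0.2798 0.2445 0.0075]
outline pred crop [array([217., 243.]), array([477., 243.])]
face pred crop [array([127., 197.]), array([568., 198.])]
slide pred top edge [array([222., 262.]), array([453., 262.])] bottom [array([226., 255.]), array([449., 255.])]
slide rel face (u,l,n) mm 0.9867524287598031 0.9798725268957498 3.5784412241746146
shift mm [ 0.4  3.7 -0.5] turn [-0.03   0.032 -0.033]
```

View pics/w18c.png

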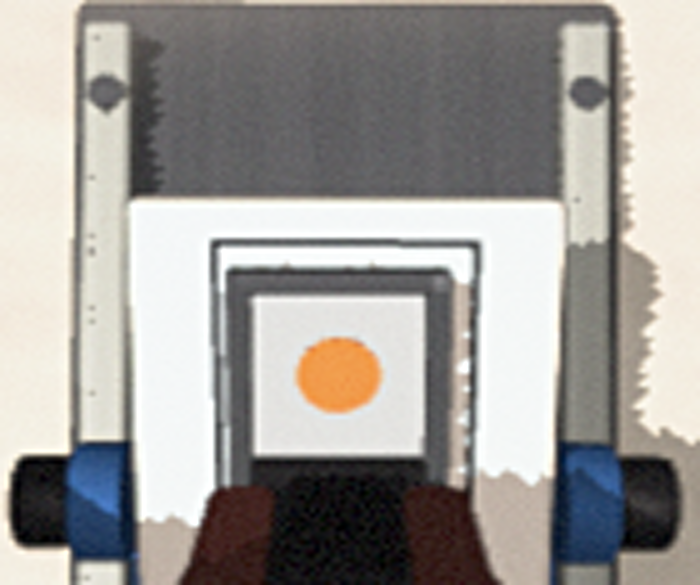

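{"name": "arm_command", "arguments": {
  "commands": [
    [0.9, 1.5, 0.3, 0, 0, 0, 0.05],
    [0.9, 2.5, 0.3, 0, 0, 0, 0.05],
    [0.9, 3.3, 0.3, 0, 0, 0, 0.05],
    [0.9, 3.7, 0.3, 0, 0, 0, 0.05],
    [0.9, 3.7, 0.3, 0, 0, 0, 0.05]
  ]
}}

```text
time: 22.52
eef_pos: [0.489, -0.3998, 0.2503]
tcp_rot: [0.186, -0.567, 0.762, -0.253]
force: [-0.9, -0.0, 4.9]
opening: 0.0119
```

```bash
python3 look.py w19
```

```text
22.525 [ 0.489  -0.3998  0.2503] [-0.8832 -0.0319  4.8631] [-0.2359  0.0237 -0.0252]
outline pred crop [array([207., 257.]), array([472., 257.])]
face pred crop [array([116., 210.]), array([563., 212.])]
slide pred top edge [array([222., 262.]), array([453., 262.])] bottom [array([226., 255.]), array([449., 254.])]
slide rel face (u,l,n) mm 2.416322866931396 0.0798194614775625 0.35754048686599627
shift mm [-0.6  0.3 -1.4] turn [-0.047  0.029 -0.035]
```

View pics/w19c.png

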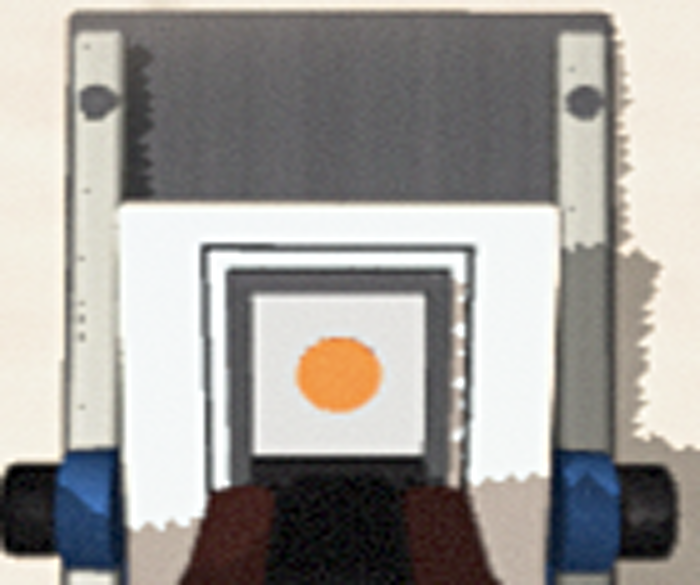

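```bash
cat > cop.py <<'E'
from h import *
np.set_printoptions(precision=3,suppress=True)
F=[];M=[]
for k in range(3):
    capture('wrist');o=manip.get_obs();F.append(o['force']);M.append(o['ft_torque'])
print(np.array(F),np.array(M),o['time'],o['eef_pos'])
f=np.mean(F,0)-[.4,.25,-.8];m=np.mean(M,0)-[.29,.27,.02]
u,n,Rf=face();l=np.cross(n,u);r=R.from_quat(o['tcp_rot'])
print('F n,u,l',f@n,f@u,f@l)
c=r.apply([0,.1919,0]);mc=m-np.cross(c,f)
print('moment about slide centre u,l,n',mc@u,mc@l,mc@n,'cop u mm',-(mc@l)/(f@n)*1e3,'l mm',(mc@u)/(f@n)*1e3)
E
python3 cop.py
```

```text
[[-0.729 -0.543  5.02 ]
 [-0.346 -0.974  5.414]
 [-0.354 -1.067  5.003]] [[-0.357  0.052 -0.11 ]
 [-0.387  0.04  -0.095]
 [-0.357 -0.002 -0.048]] 22.725 [ 0.489 -0.4    0.25 ]
F n,u,l 5.596505410827307 2.0419225196275264 -1.3648340926691545
moment about slide centre u,l,n 0.03980185619951232 -0.27419713657656836 -0.04195425790313329 cop u mm 48.994348517217816 l mm 7.111912394922278
```

{"name": "arm_command", "arguments": {
  "commands": [
    [0, -1.5, 0, 0, 0, 0, 0.05],
    [0, -2, 0, 0, 0, 0, 0.05],
    [0, -2, -3, 0.15, 0, 0, 0.05],
    [0, -1, -3, 0.15, 0, 0, 0.05],
    [0, 0, -3, 0.15, 0, 0, 0.05],
    [0, 0, -3, 0.15, 0, 0, 0.05],
    [0, 0, -3, 0.15, 0, 0, 0.05]
  ]
}}

```text
time: 23.6
eef_pos: [0.4873, -0.3972, 0.2491]
tcp_rot: [0.185, -0.561, 0.766, -0.254]
force: [1.0, -1.0, 3.2]
opening: 0.0118
```

```bash
python3 cop.py;python3 look.py w20
```

```text
[[ 0.49   0.194  2.775]
 [ 0.757 -0.649  3.713]
 [ 0.709  0.036  4.388]] [[0.129 0.158 0.006]
 [0.174 0.207 0.006]
 [0.102 0.135 0.014]] 23.75 [ 0.487 -0.397  0.249]
F n,u,l 4.1132730563613595 1.696721928714232 -0.028124448888633056
moment about slide centre u,l,n -0.009350146988215458 0.15475282136740398 -0.007106545798908605 cop u mm -37.62279314962372 l mm -2.27316466961877
23.75 [ 0.4873 -0.3972  0.2491] [0.7092 0.0364 4.388 ] [0.1016 0.135  0.0142]
outline pred crop [array([208., 252.]), array([473., 253.])]
face pred crop [array([117., 206.]), array([564., 207.])]
slide pred top edge [array([222., 262.]), array([453., 262.])] bottom [array([226., 255.]), array([449., 255.])]
slide rel face (u,l,n) mm 1.845853902878339 0.23247538428074918 0.13353989031184924
shift mm [-0.5  0.2  1.9] turn [-0.188  0.031 -0.035]
```

View pics/w20c.png

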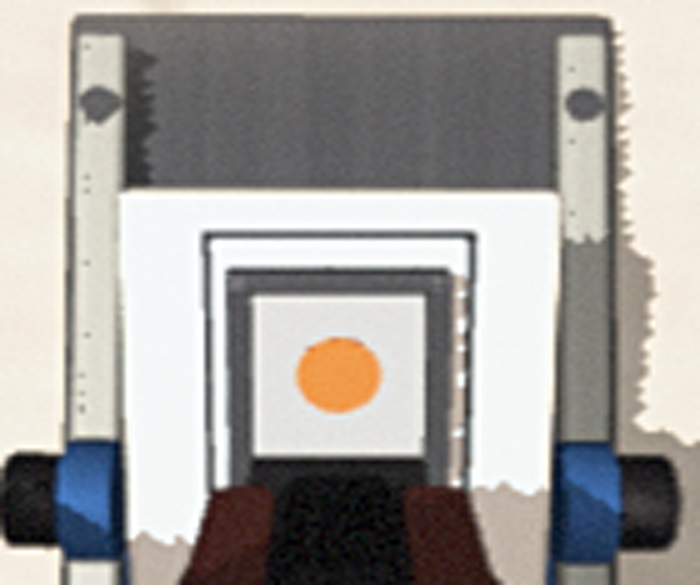

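{"name": "arm_command", "arguments": {
  "commands": [
    [0, -1.5, 0, 0, 0, 0, 0.05],
    [0, -2.5, 0, 0, 0, 0, 0.05],
    [-0.2, -2.5, 3, -0.07, 0, 0, 0.05],
    [-0.2, -1, 3, -0.07, 0, 0, 0.05],
    [-0.2, 0, 3, -0.07, 0, 0, 0.05],
    [-0.2, 0.3, 3, -0.07, 0, 0, 0.05],
    [-0.2, 0.3, 3, -0.07, 0, 0, 0.05]
  ]
}}

```text
time: 24.68
eef_pos: [0.4891, -0.3994, 0.2497]
tcp_rot: [0.186, -0.564, 0.764, -0.254]
force: [-0.2, -0.3, 3.2]
opening: 0.0114
```

```bash
python3 cop.py;python3 look.py w21
```

```text
[[ 0.344 -0.112  2.099]
 [-0.078  0.535  2.732]
 [-0.195  0.005  3.348]] [[ 0.165  0.302 -0.022]
 [ 0.148  0.285 -0.032]
 [ 0.123  0.284  0.035]] 24.825 [ 0.489 -0.399  0.25 ]
F n,u,l 3.420948067307393 0.8667083649202947 -0.36665396222080654
moment about slide centre u,l,n -0.03736213975830157 0.0699386111239509 0.005201748126869619 cop u mm -20.44421889718985 l mm -10.9215746697111
24.825 [ 0.4891 -0.3994  0.2497] [-0.1951  0.005   3.3485] [0.1229 0.2842 0.0352]
outline pred crop [array([209., 264.]), array([474., 265.])]
face pred crop [array([118., 218.]), array([566., 219.])]
slide pred top edge [array([222., 262.]), array([453., 262.])] bottom [array([226., 255.]), array([449., 255.])]
slide rel face (u,l,n) mm 3.311871447434041 0.35546468447929525 -0.14632421555635605
shift mm [-0.3 -0.2 -1. ] turn [-0.116  0.03  -0.034]
```

View pics/w21c.png

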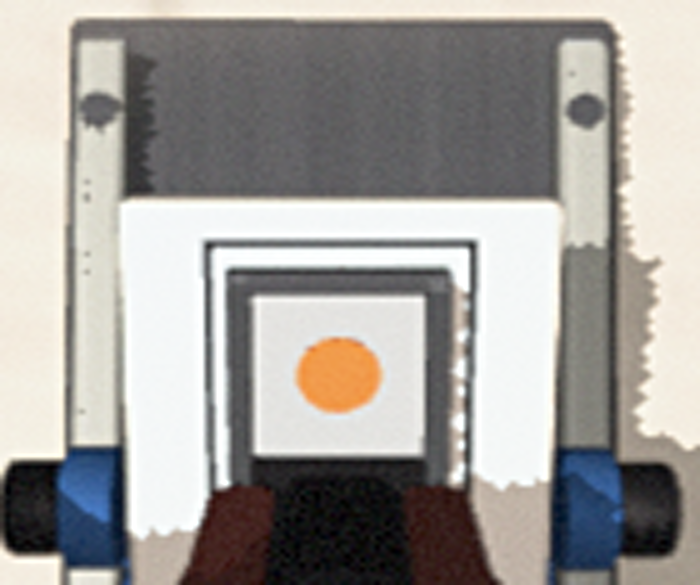

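{"name": "arm_command", "arguments": {
  "commands": [
    [0.2, 0.2, 0.4, -0.01, 0, 0, 0.05],
    [0.2, 0.4, 0.7, -0.02, 0, 0, 0.05],
    [0.2, 0.5, 0.8, -0.02, 0, 0, 0.05],
    [0.2, 0.5, 0.8, -0.02, 0, 0, 0.05],
    [0.2, 0.5, 0.8, -0.02, 0, 0, 0.05]
  ]
}}

```text
time: 25.5
eef_pos: [0.4897, -0.4003, 0.2497]
tcp_rot: [0.186, -0.565, 0.763, -0.254]
force: [-0.2, 0.9, 4.7]
opening: 0.0116
```

```bash
python3 cop.py;python3 look.py w22
```

```text
[[ 0.222  0.548  5.795]
 [ 0.479 -0.329  5.144]
 [ 0.005  0.136  5.665]] [[ 0.074  0.131  0.004]
 [ 0.061  0.165  0.028]
 [ 0.047  0.091 -0.008]] 25.65 [ 0.49 -0.4   0.25]
F n,u,l 6.072901219027246 1.800909633262511 -0.21088390407517335
moment about slide centre u,l,n 0.010946056930666498 0.08966242383188218 -0.0031745175211824895 cop u mm -14.764347483696476 l mm 1.8024427758467363
25.65 [ 0.4897 -0.4003  0.2497] [0.0046 0.1361 5.6648] [ 0.0471  0.0911 -0.0075]
outline pred crop [array([209., 271.]), array([474., 271.])]
face pred crop [array([118., 224.]), array([566., 225.])]
slide pred top edge [array([223., 262.]), array([453., 262.])] bottom [array([226., 255.]), array([449., 255.])]
slide rel face (u,l,n) mm 4.100665020477219 0.3291689299866755 -0.45050437065473375
shift mm [-0.4 -0.5 -2.1] turn [-0.102  0.031 -0.037]
```

View pics/w22c.png

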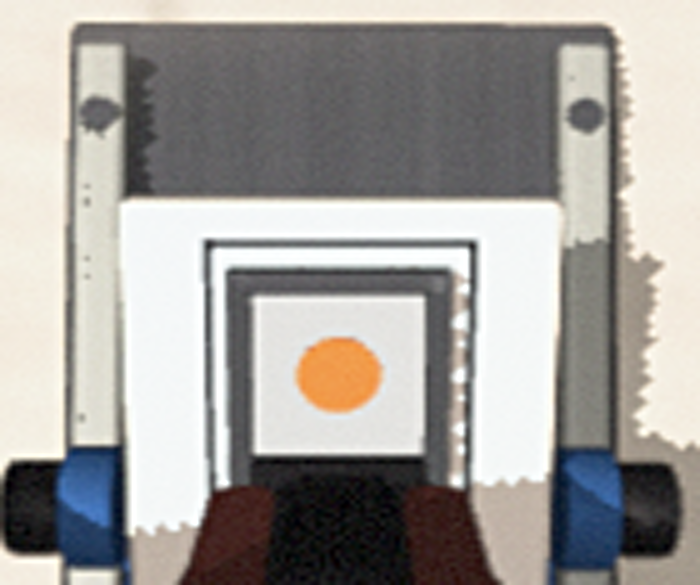

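{"name": "arm_command", "arguments": {
  "commands": [
    [0, -1.5, 0, 0, 0, 0, 0.05],
    [0, -3, -1, 0, 0, 0, 0.05],
    [0, -3, -1.5, 0, 0, 0, 0.05],
    [0, -3, -1.5, 0, 0, 0, 0.05]
  ]
}}

```text
time: 26.2
eef_pos: [0.4879, -0.398, 0.2514]
tcp_rot: [0.186, -0.565, 0.763, -0.253]
force: [-0.2, 0.3, -0.3]
opening: 0.0116
```

```bash
python3 look.py w23
```

```text
26.2 [ 0.4879 -0.398   0.2514] [-0.1881  0.3466 -0.2928] [0.2688 0.3276 0.0038]
outline pred crop [array([209., 247.]), array([471., 248.])]
face pred crop [array([118., 201.]), array([562., 202.])]
slide pred top edge [array([222., 262.]), array([453., 262.])] bottom [array([226., 255.]), array([449., 254.])]
slide rel face (u,l,n) mm 1.4027348165669937 0.1572867949029892 1.991148101235914
shift mm [-0.5  2.   0.2] turn [-0.085  0.033 -0.032]
```

View pics/w23c.png

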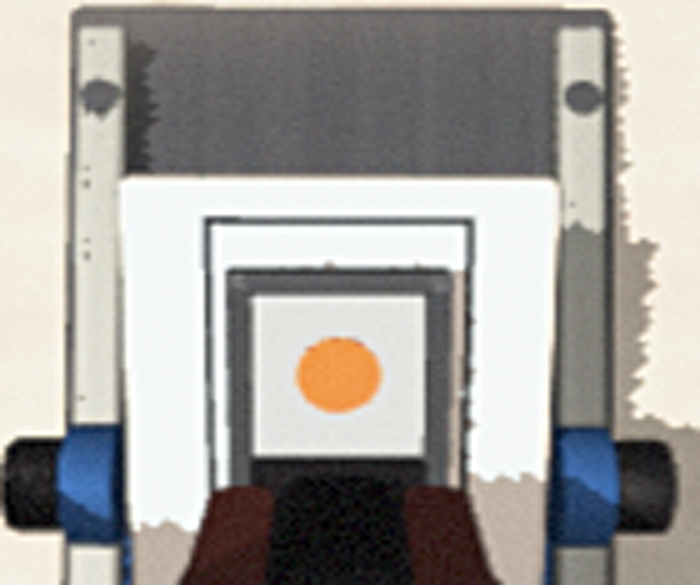

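{"name": "arm_command", "arguments": {
  "commands": [
    [0, 0, 0, 0, 0, 0, 0.05],
    [0, 0, 0, 0, 0, 0, 0.05],
    [0, 0, 0, 0, 0, 0, 0.05],
    [0, 0, 0, 0, 0, 0, 0.05]
  ]
}}

```text
time: 26.75
eef_pos: [0.488, -0.3982, 0.2516]
tcp_rot: [0.186, -0.565, 0.763, -0.253]
force: [0.3, 0.0, -1.7]
opening: 0.012
```

```bash
python3 look.py w24
python3 - <<'E'
from h import *
im=snap('scene','s24.png');cv2.imwrite('pics/s24c.png',cv2.cvtColor(cv2.resize(im[160:250,350:440],None,fx=6,fy=6,interpolation=cv2.INTER_CUBIC),cv2.COLOR_RGB2BGR))
E
```

```text
26.75 [ 0.488  -0.3982  0.2516] [ 0.3038  0.0245 -1.6663] [ 0.287   0.3424 -0.0251]
outline pred crop [array([209., 250.]), array([471., 250.])]
face pred crop [array([119., 204.]), array([562., 205.])]
slide pred top edge [array([222., 262.]), array([452., 262.])] bottom [array([226., 255.]), array([449., 255.])]
slide rel face (u,l,n) mm 1.7696165110027988 0.20051634437080673 2.13160440057361
shift mm [-0.5  2.1 -0. ] turn [-0.089  0.032 -0.034]
```

View pics/w24c.png

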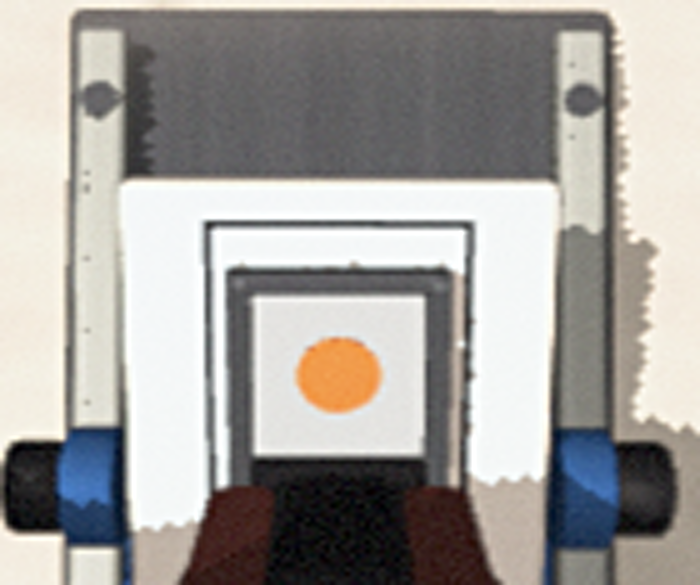

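View pics/s24c.png

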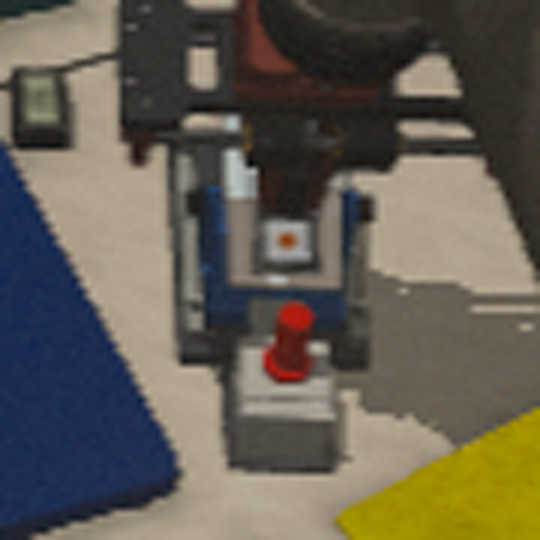

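{"name": "arm_command", "arguments": {
  "commands": [
    [0, 0, 1.5, 0, 0, 0, 0.05],
    [0, 0, 3.2, 0, 0, 0, 0.05],
    [0, 1, 3.2, 0, 0, 0, 0.05],
    [0, 2, 3.2, 0, 0, 0, 0.05],
    [0, 2.6, 3.2, 0, 0, 0, 0.05],
    [0, 2.8, 3.2, 0, 0, 0, 0.05],
    [0, 2.8, 3.2, 0, 0, 0, 0.05]
  ]
}}

```text
time: 27.72
eef_pos: [0.4904, -0.4014, 0.25]
tcp_rot: [0.186, -0.565, 0.763, -0.253]
force: [-0.8, -0.3, 1.1]
opening: 0.012
```

```bash
python3 cop.py;python3 look.py w25
```

```text
[[-0.585 -0.011  1.518]
 [-1.071 -0.019  2.249]
 [ 0.563 -0.01   1.694]] [[ 0.14   0.232 -0.026]
 [ 0.112  0.224 -0.015]
 [ 0.123  0.232 -0.01 ]] 27.875 [ 0.49  -0.401  0.25 ]
F n,u,l 2.581463740304909 0.5099440996607721 -0.7711751593657558
moment about slide centre u,l,n 0.07321301385422851 -0.054345286932231535 -0.015312071084039269 cop u mm 21.052120966770794 l mm 28.361046762400377
27.875 [ 0.4904 -0.4014  0.2501] [ 0.5633 -0.0096  1.6936] [ 0.1228  0.2315 -0.0098]
outline pred crop [array([208., 280.]), array([472., 280.])]
face pred crop [array([117., 233.]), array([564., 234.])]
slide pred top edge [array([222., 262.]), array([452., 262.])] bottom [array([226., 255.]), array([449., 254.])]
slide rel face (u,l,n) mm 5.312969247243657 0.21298071463078214 -0.475474945654374
shift mm [-0.5 -0.5 -3.4] turn [-0.094  0.031 -0.034]
```

View pics/w25c.png

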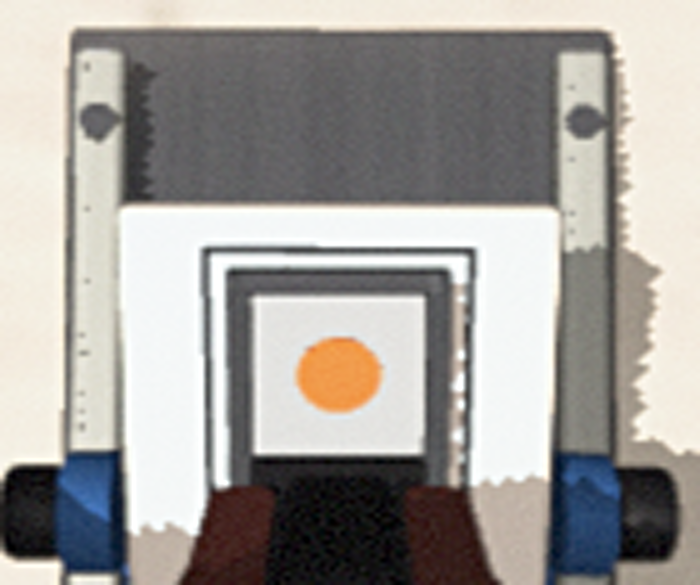

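{"name": "arm_command", "arguments": {
  "commands": [
    [0, -1, 0, 0, 0, 0, 0.05],
    [0, -1.2, 0.8, 0, 0, 0, 0.05],
    [0, -0.6, 0.8, 0, 0, 0, 0.05],
    [0, 0.1, 0.8, 0, 0, 0, 0.05],
    [0, 0.5, 0.8, 0, 0, 0, 0.05],
    [0, 0.6, 0.8, 0, 0, 0, 0.05],
    [0, 0.6, 0.8, 0, 0, 0, 0.05]
  ]
}}

```text
time: 28.8
eef_pos: [0.4908, -0.4021, 0.2501]
tcp_rot: [0.186, -0.565, 0.763, -0.253]
force: [-2.8, 3.3, 7.2]
opening: 0.0115
```

```bash
python3 cop.py;python3 look.py w26
```

```text
[[-2.014  4.332  6.494]
 [-2.642  3.832  7.685]
 [-2.167  2.653  6.721]] [[ 0.51   0.555  0.008]
 [ 0.527  0.537 -0.012]
 [ 0.453  0.59   0.005]] 28.95 [ 0.491 -0.402  0.25 ]
F n,u,l 8.66253590534811 -1.9142184796366915 -0.1614389729605434
moment about slide centre u,l,n -0.08790957672159562 -0.012929031807333628 0.011410018056994273 cop u mm 1.4925227379838568 l mm -10.148249621374921
28.95 [ 0.4908 -0.4021  0.2501] [-2.1675  2.653   6.7208] [0.4534 0.5895 0.0051]
outline pred crop [array([208., 285.]), array([473., 286.])]
face pred crop [array([117., 239.]), array([564., 240.])]
slide pred top edge [array([222., 262.]), array([453., 262.])] bottom [array([226., 255.]), array([449., 255.])]
slide rel face (u,l,n) mm 6.0077697962961265 0.2258400916572929 -0.6447609904132441
shift mm [-0.6 -0.7 -4.2] turn [-0.09   0.03  -0.039]
```

View pics/w26c.png

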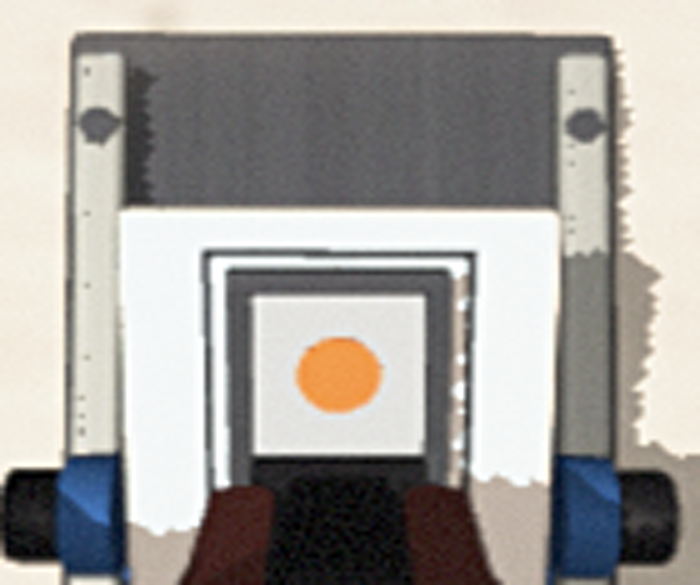

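{"name": "arm_command", "arguments": {
  "commands": [
    [0, 0, 0, 0, 0, 0, 0.05],
    [0, 0, 0, 0, 0, 0, 0.05],
    [0, 0, 0, 0, 0, 0, 0.05],
    [0, 0, 0, 0, 0, 0, 0.05]
  ]
}}

```text
time: 29.5
eef_pos: [0.4908, -0.4021, 0.2501]
tcp_rot: [0.186, -0.565, 0.763, -0.254]
force: [-2.1, 3.6, 7.3]
opening: 0.012
```

```bash
python3 cop.py; python3 look.py w27|tail -2
python3 - <<'E'
from h import *
im=snap('scene','s27.png');a=cv2.resize(im[160:250,350:440],None,fx=4.4,fy=6,interpolation=cv2.INTER_CUBIC)
b=cv2.resize(im[200:320,230:330],None,fx=4,fy=4.5,interpolation=cv2.INTER_CUBIC)
cv2.imwrite('pics/s27c.png',cv2.cvtColor(np.hstack([a,b]),cv2.COLOR_RGB2BGR))
E
```

```text
[[-2.656  2.737  7.397]
 [-2.388  3.19   7.233]
 [-2.679  3.74   7.438]] [[ 0.496  0.565 -0.044]
 [ 0.493  0.628 -0.011]
 [ 0.487  0.562  0.011]] 29.65 [ 0.491 -0.402  0.25 ]
F n,u,l 8.999469979614775 -1.6787451331797874 -0.6301423438451045
moment about slide centre u,l,n -0.024391807197086602 0.04379577606208141 0.0045159687347834975 cop u mm -4.866483933085591 l mm -2.710360415928706
slide rel face (u,l,n) mm 6.008609761814436 0.27210312564052314 -0.6446071904445481
shift mm [-0.6 -0.7 -4.2] turn [-0.09   0.03  -0.039]
```

View pics/s27c.png

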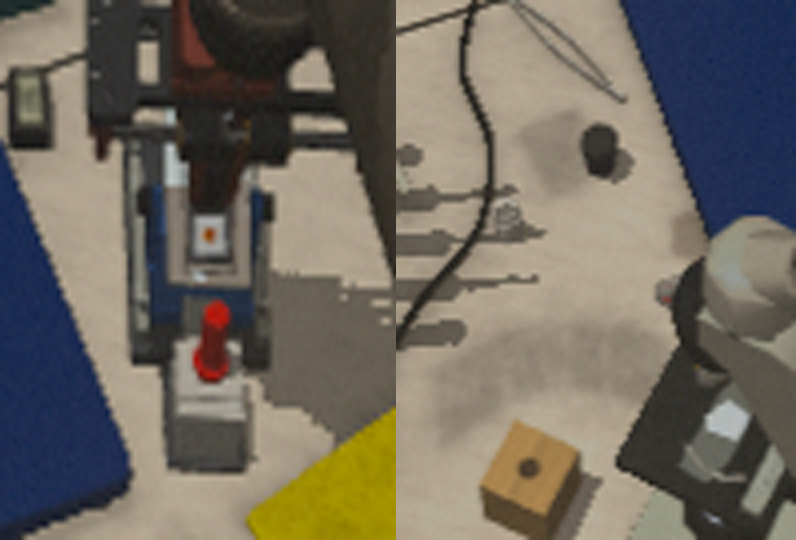

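View pics/w27c.png

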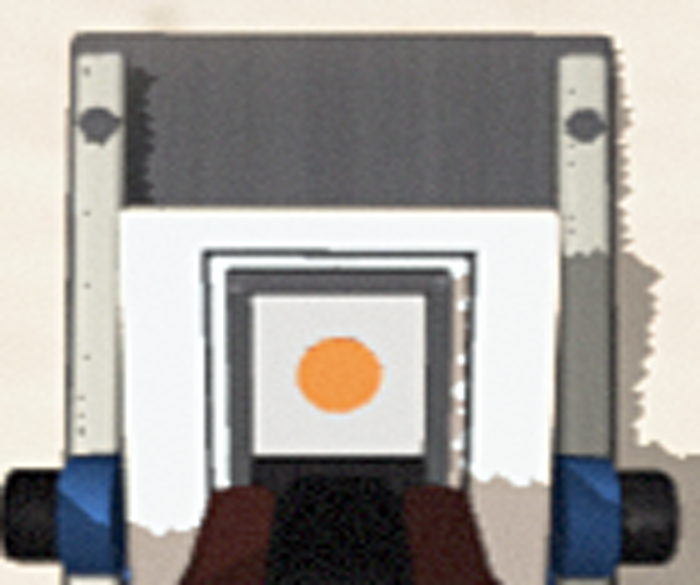

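```bash
python3 -c "
from station import finish_job
print(finish_job())"
```

```text
the job is handed in; nothing more can be done
None
```

I put the pin in place first, then laid the slide on the stage face. I handed the job in at about 29.7 s, with the gripper still holding the slide and pressing it down.

- **Pin:** it sits in the fork with its flange on the top face. When I pushed with 28 N it went no lower, and the measured flange height was 33.7 mm against the fork's 34 mm. In the last scene picture it was still upright and home.
- **Slide fit:** the last wrist picture shows it inside the outline. The margin at the upper end is about 2.1 mm, against an ideal 2.0 mm. Sideways it is centred to about 0.1 mm.
- **Pressing:** the force is steady at about 9 N. It acts within 5 mm of the slide's centre, so the slide lies flush. It took two small corrections of the tilt and two of the position to get there.
- **Other objects:** the stopper and weight stand where they were. The dropper bottle is mostly hidden behind the microscope, so I saw only its tip there.

**What did not fully agree:**
- **Carriage:** pressing and dragging the slide moved it up the fixture by about 3–4 mm, within the 4 mm it has once pinned. It did not spring back when I lifted the slide briefly.
- **Lower margin:** the wrist camera cannot see the slide's lower end, so that margin follows from the known sizes rather than a direct look.
- **Wrist camera calibration:** it was off by 1–3 mm, so I relied on what the pictures showed of slide and outline relative to each other.

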